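# Stand up the tipped coin tube and snap its cap home

## Task

One round coin tube has tipped over in the capping tray and leans on its neighbour: stand it upright on the sprung pad in the middle of the lane and let go of it. Then take its round snap cap from the desk and press it straight down onto the tube's neck until it clicks, and keep pressing after the click until the cap is fully home; finish while still holding the pressure on the cap, firmly enough that the sprung pad stays pushed clearly down. Leave the square tubes standing in their places and the other things on the desk alone.

Things in the scene. Friction and masses are not known exactly. Their poses are not given: they have to be found in the camera images.
- tray: Grey plastic capping tray, 66 by 262 mm, fixed to the desk (place and yaw vary). Origin: centre of its underside, on the desk. Axes: y along the lane (the tube leans towards +y), x across it, z up. Lane 48 mm wide, 244 mm long; its floor is 16 mm, its side walls (6 mm thick) 46 mm, its end walls 60 mm above the desk.
- pad_top (a point): Centre of the top of the sprung black rubber pad when not pressed, on the lane's floor in its middle, 16 mm above the desk; does not sink with the pad. Axes as the tray. Pad: 46 mm across the lane, 100 mm along it.
- pad (a joint): How far the sprung pad is pushed down, in m: 0 = up (also with just the tube standing on it), 0.009 = bottomed. Beyond a preload of about 1 N it yields about 1 mm for each 2 N pressed on it.
- tube_center (a point): Centre, half-way up the axis, of the open round clear coin tube with copper coins, loose, about 180 g, 100 mm tall; z axis: from foot to mouth. Body 40 mm in diameter up to 81 mm above the foot, then the neck. At the start it leans 40 degrees from upright towards the tray's +y, foot edge on the pad, mouth edge on neighbor_b. Upright on the pad this point is 66 mm above the desk.
- tube_mouth (a point): Centre of the tube's mouth, on the axis, 50 mm beyond tube_center; same axes. The neck is 32 mm in diameter, 19 mm long, with a 2.5 mm chamfer at the mouth. Around it, 8 mm below the mouth, are four sprung white snap nibs reaching 19.5 mm from the axis.
- cap_center (a point): Centre, half-way up, of the round white snap cap: 46 mm outside diameter, 20 mm tall, about 25 g, loose, lying mouth down on the desk (this point 10 mm above it). z axis: up, out of its closed top. Top wall 4 mm, skirt 16 mm deep; the lip at its lower edge is 36 mm inside diameter and 4 mm tall, above that 41 mm. 2 mm of play on the neck all round.
- cap_top (a point): Centre of the cap's top face, 10 mm above cap_center. Set on the neck, the cap rests on the nibs with this point about 15 mm above tube_mouth; roughly 7 to 14 N push it over them, then the force drops; fully home it is 11 mm lower, this point 4 mm above tube_mouth.
- neighbor_a: Closed square coin tube, 40 mm by 40 mm, 86 mm tall, white lid, loose, about 350 g, standing in the lane near its -y end on the fixed floor, 16 mm above the desk. Origin: centre of its underside. To be left standing.
- neighbor_b: The same kind of closed square tube at the lane's +y end, which the tipped tube leans on. Origin: centre of its underside. To be left standing.
- magnifier: Bystander on the desk: round stand magnifier with a black ring on a clear foot, 39 mm in diameter, 38 mm tall. Origin: centre of its underside. It, the cap and the coin box lie in a row in front of the tray, in any order.
- coin_box: Bystander on the desk: flat square dark wooden coin box with one coin in its top, 50 mm by 50 mm by 12 mm. Origin: centre of its underside.
Mind the look-alikes: they are no part of the job. There is more than one size of the part that bears cap_center; the job needs the smaller.

How it is judged:
By the outcome, as a careful person would: the job done as asked, in the order asked, and still so for the second after the job is handed in, while the arm keeps its last pose, push and grip.
It also fails if it takes over 56 s, if anything falls off the work surface, if the arm or the gripper's body presses on something with over 40 N, if the wrist force passes 120 N, or if a joint passes its speed limit or range.

## Robot

A 6-joint arm with a two-finger parallel gripper is mounted at the origin on the work surface. World frame = base frame: x ahead of the robot, y to its left, z up, the work surface at z = 0. Lengths are in m, angles in degrees, forces in N, time in s.
With the tool pointing down it reaches from about 0.35 to 0.875 m from the base axis. Payload 4.2 kg.
Tool frame: the origin (TCP) lies midway between the tips of the shut fingers; the grasp point (between the pads) lies r.grasp_offset behind it (r.grasp_offset is the distance from the TCP to the grasp point, in m); z points along the fingers, y is the direction in which the jaws open and shut (so a half turn about z gives the same grasp; the last joint's range is limited). The gripper opens to 87 mm and grips with 3 to 60 N. Pads are 19 mm wide; open, the fingers measure 117 mm over their backs; the gripper's body (75 mm by 190 mm) begins 51 mm behind the grasp point.
Start: joints at [88.213, 22.042, 0.453, 0, -68.411, -14.817], TCP at [0.179, 0.599, 0.223] pointing down, gripper open.
Joint ranges: [-179.83, 179.83], [-69.29, 118.12], [-61.27, 80.66], [-181.25, 117.63], [-171.15, -9.14], [-177.46, 177.46]. Speed limits (degrees/s): [159.86, 159.86, 180, 180, 180, 180].

## Interface

Orientations are given as a 3x3 rotation matrix whose columns are the frame's x, y, z axes.
In Python, from station import sense, optics, r gives the robot as it stands. The module is installed in compiled form; this text tells all that it offers.
- The arm moves only by the tool servo_tool, never from a script. Its argument "deltas" is a list of rows, each an object with "slide": the shift along the tool's x, y, z in units of 25 mm (1.0 is 25 mm), a list of three; "spin": the turn about the tool's z in units of 8 degrees (1.0 is 8 degrees). A call has 1 to 10 rows; each row shifts and turns the pose as measured when the row begins, along the tool's axes as they then stand; what a row does not reach is not made up. A row lasts 1/10 s, in which the tool goes at most 50 mm and 8.59 degrees, less where a joint would pass 70% of its speed; a pose out of reach is approached as far as the arm can. A call is refused whole if a number of a shift passes 1 or a number of a turn 1, either way. A call with a gripper value outside its range is refused whole. "gripper" is the closure in counts, from 0 (fully open) to 255 (shut), set as the call begins (left out, the last holds). The fingers move at their own pace and stop on an object; the grip force is fixed at half the most. Time passes only in rows, so rows that do not move let the fingers close. It gives the time, the measured TCP pose, the force and the opening at its end, in the units of the state.
- sense(): the state, without advancing time (a new reading comes with each control period).
- optics.capture(name): name is "side" or "top" or "wrist"; returns a dict with "frame" (400x640x3 uint8, red, green, blue), "camera_matrix" (3x3 intrinsics, pixels), "k1" (the pictures are not rectified: a ray, as slopes to the right and down, at radius r is drawn at 1 + k1 r^2 times it, then the intrinsics apply), "eye" and "rotation" of the camera in the world. Camera axes: x right, y down, z forward; pixel columns grow to the right and rows downward; lengths in m; the calibration is good to about 2 mm. A picture is of the moment at which its call begins. There is no depth.
- r.finish_job(): hands the job in, once; it reports no verdict.
The state is a dict: "time_s": time; "joints": joint angles; "joint_velocities": joint speeds; "effort": joint torques, N m; "tcp_pos": TCP position; "ee_rot": TCP orientation; "wrist_force": force on the tool from outside, world axes, zero at the start; "moment": the same for the moment, N m; "gripper_width": opening from 0.0 (shut) to 1.0 (fully open).
Only numpy, scipy, OpenCV 4.12 (cv2) and the standard library are available. Lean on these libraries where they do the work, as an engineer would, in place of code of your own. Each camera call takes 0.05 s, during which the arm holds its last target.

## Working session

There is one attempt and no reset: what is moved stays moved. The work goes in short steps, Python scripts to look and compute and a tool call to move; the robot and the scene stay as the last step left them, time stands still between calls to the robot, and variables do not carry over. Pictures are saved under pics/ and viewed, and the job is handed in when it is done.

Besides the shell and the picture viewer there is one more tool, called by a JSON object that holds its "fn" and its "kwargs", one argument or row to a line. servo_tool: Moves the arm, as the interface text tells. Its arguments: {"type":"object","properties":{"deltas":{"type":"array"},"gripper":{"type":"number"}},"required":["deltas"]}

```bash
mkdir -p pics; cat > h.py <<'E'
import numpy as np, cv2
from station import sense, optics, r
def cap(name,fn=None):
    c=optics.capture(name)
    if fn: cv2.imwrite('pics/'+fn,cv2.cvtColor(c['frame'],cv2.COLOR_RGB2BGR))
    return c
def ray(c,uv):
    K=np.array(c['camera_matrix']);k=c['k1']
    d=np.array([(uv[0]-K[0,2])/K[0,0],(uv[1]-K[1,2])/K[1,1]])
    u=d.copy()
    for _ in range(30): u=d/(1+k*(u@u))
    v=np.array(c['rotation'])@np.array([u[0],u[1],1.]);return np.array(c['eye']),v/np.linalg.norm(v)
def onz(c,uv,z):
    e,v=ray(c,uv);return e+v*(z-e[2])/v[2]
def tri(L):
    A=np.zeros((3,3));b=np.zeros(3)
    for c,uv in L:
        e,v=ray(c,uv);P=np.eye(3)-np.outer(v,v);A+=P;b+=P@e
    p=np.linalg.solve(A,b)
    res=[np.linalg.norm((np.eye(3)-np.outer(ray(c,uv)[1],ray(c,uv)[1]))@(p-ray(c,uv)[0])) for c,uv in L]
    return p,res
def proj(c,p):
    K=np.array(c['camera_matrix']);q=np.array(c['rotation']).T@(np.array(p)-np.array(c['eye']))
    s=q[:2]/q[2];s=s*(1+c['k1']*(s@s));return np.array([K[0,0]*s[0]+K[0,2],K[1,1]*s[1]+K[1,2]])
E
python3 - <<'E'
from h import *
import pickle
np.set_printoptions(precision=4,suppress=True)
D={}
for n in('side','top','wrist'):
    c=cap(n,n+'0.png');D[n]=c;print(n,c['eye'],c['k1'],c['camera_matrix'][0][0]);print(np.array(c['rotation']))
pickle.dump(D,open('c0.pkl','wb'))
s=sense();print(s['time_s'],s['tcp_pos'],s['ee_rot'],s['gripper_width'],r.grasp_offset)
E
```

```text
side [0.4317 0.645  0.5397] -0.10533001535074996 480.00473022835575
[[-0.9875 -0.1056  0.1167]
 [-0.1555  0.5418 -0.826 ]
 [ 0.0241 -0.8339 -0.5515]]
top [0.4402 0.0282 0.8943] -0.0709736631149576 437.41392184346586
[[-0.0098 -0.9954  0.0954]
 [-0.9996  0.0074 -0.0255]
 [ 0.0247 -0.0956 -0.9951]]
wrist [0.2546 0.5758 0.3845] -0.043024576548314895 310.2826704771966
[[-0.2859 -0.9193 -0.2705]
 [-0.9582  0.2747  0.0794]
 [ 0.0013  0.2819 -0.9595]]
0.15 [0.1784 0.5985 0.2217] [[ 0.9583 -0.2858 -0.0004]
 [-0.2858 -0.9583 -0.0016]
 [ 0.0001  0.0017 -1.    ]] 1.0030447508888791 0.0187
```

View pics/side0.png

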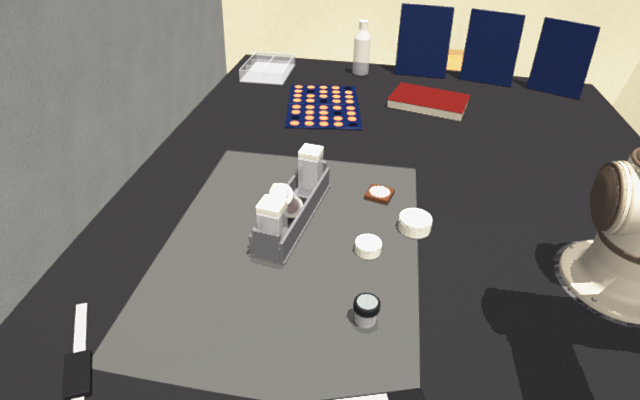

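View pics/top0.png

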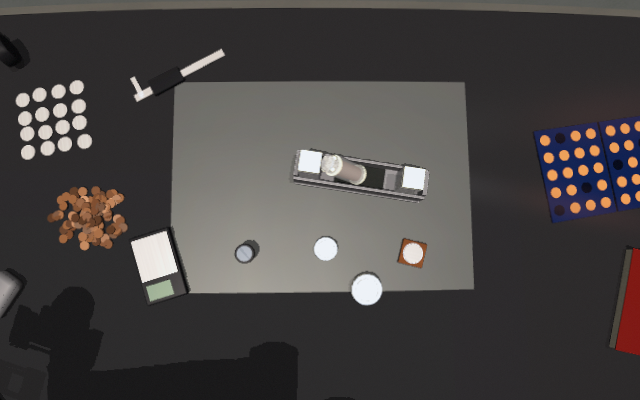

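View pics/wrist0.png

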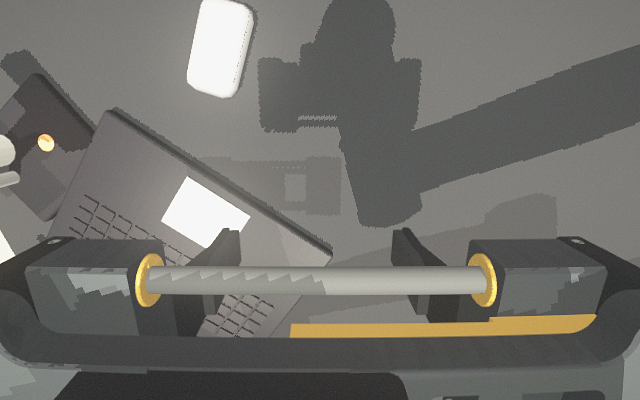

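Cap candidates: the small white cap at top (326,248) / side (368,246), a larger white cap at top (367,289) / side (415,223), the coin in the box at top (413,253), and the magnifier at top (245,253). I choose the small one, since the larger is the look-alike. I'll check it in a crop.

```bash
python3 - <<'E'
from h import *
import pickle
D=pickle.load(open('c0.pkl','rb'))
t=cv2.cvtColor(D['top']['frame'],4);s=cv2.cvtColor(D['side']['frame'],4)
a=cv2.resize(t[130:310,270:450],(540,540),interpolation=2)
cv2.imwrite('pics/ctop.png',a)
b=cv2.resize(s[130:290,230:440],(788,600),interpolation=2);cv2.imwrite('pics/cside.png',b)
np.set_printoptions(precision=4,suppress=True)
for n in('top','side'):
    c=D[n];hsv=cv2.cvtColor(c['frame'],cv2.COLOR_RGB2HSV)
    m=((hsv[...,2]>170)&(hsv[...,1]<50)).astype(np.uint8)
    N,l,st,ce=cv2.connectedComponentsWithStats(m)
    for i in range(1,N):
        if st[i,4]>60 and (130<ce[i][1]<310) and 240<ce[i][0]<440: print(n,st[i],ce[i],onz(c,ce[i],.02))
E
```

```text
top [298 150  45  26 830] [319.2145 162.641 ] [0.6049 0.0067 0.02  ]
top [355 167  11  17  74] [361.7838 176.2973] [ 0.5764 -0.0794  0.02  ]
top [402 166  24  24 455] [413.6    177.5187] [ 0.5734 -0.1854  0.02  ]
top [314 237  24  24 436] [325.2385 248.6009] [ 0.4315 -0.0037  0.02  ]
top [403 243  20  21 333] [412.4595 252.8168] [ 0.421  -0.1786  0.02  ]
top [237 247  15  14 164] [243.7744 253.378 ] [0.4234 0.1581 0.02  ]
top [352 274  30  31 736] [366.4606 289.2092] [ 0.3503 -0.0846  0.02  ]
side [ 252  143   77  101 2529] [289.6034 191.9142] [ 0.596  -0.1341  0.02  ]
side [370 186  20  12 186] [379.4731 191.1237] [ 0.4203 -0.1714  0.02  ]
side [399 207  34  32 851] [415.2256 222.2115] [ 0.3503 -0.0787  0.02  ]
side [355 233  28  27 599] [368.1987 245.6995] [0.4311 0.0044 0.02  ]
side [357 294  21  16 247] [366.8502 301.332 ] [0.4241 0.1347 0.02  ]
```

View pics/ctop.png

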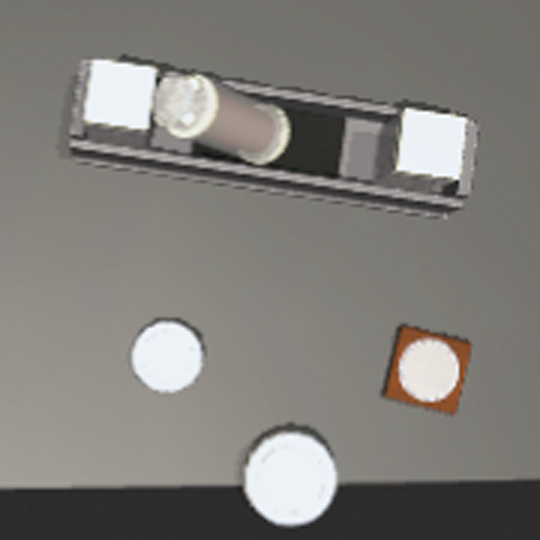

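View pics/cside.png

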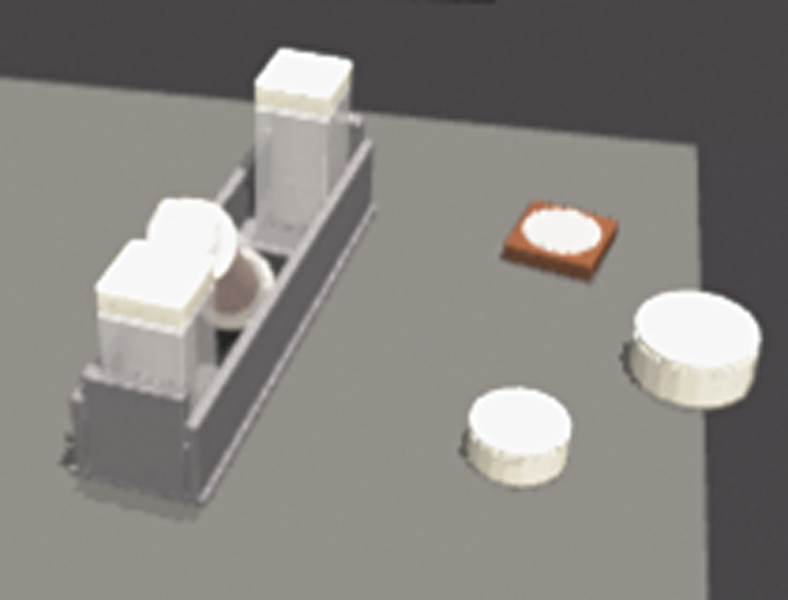

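The crop confirms the choice. The small cap (top 326,248, about 24 px) is plain white and smaller than the 31 px look-alike. The tube leans left against the left lid (neighbor_b), with its foot near top (358,176). Next I'll measure the positions.

```bash
python3 - <<'E'
from h import *
import pickle
np.set_printoptions(precision=4,suppress=True)
D=pickle.load(open('c0.pkl','rb'));t=D['top'];s=D['side']
ct=lambda x,y:(270+x/3-.33,130+y/3-.33)
cs=lambda x,y:(230+x/3.752-.37,130+y/3.75-.37)
# lids
for n,a,b in(('b',(119,93),(157,283)),('a',(432,143),(304,81))):
    print('lid',n,tri([(t,ct(*a)),(s,cs(*b))]),onz(t,ct(*a),.102))
def cen(c,box):
    x0,y0,x1,y1=box;f=c['frame'][y0:y1,x0:x1];h=cv2.cvtColor(f,cv2.COLOR_RGB2HSV)
    m=((h[...,2]>170)&(h[...,1]<50)).astype(np.uint8);k,_=cv2.findContours(m,0,1);k=max(k,key=cv2.contourArea);r_=cv2.minAreaRect(k);return np.array(r_[0])+[x0,y0],r_
for box in((400,163,430,190),(312,235,340,262)):
    q=cen(t,box);print(q,onz(t,q[0],.102),onz(t,q[0],.02))
# cap top centre: side crop
print('cap',tri([(t,ct(167,356)),(s,cs(519,423))]))
# mouth / foot
print('mouth',onz(t,ct(184,106),.105))
# tube body edges, shoulder & foot ends
for p in((290,133),(263,138),(245,162)): print('foot',onz(t,ct(*p),.03))
# tray corners at top end walls z=.06
for p in((79,62),(71,145),(475,115),(460,205)): print('traycorner',onz(t,ct(*p),.06))
# pad ends
for p in((341,150),(318,145)): print('pad -y end', onz(t,ct(*p),.016))
a=cv2.resize(cv2.cvtColor(t['frame'],4)[140:205,285:435],(750,325),interpolation=2);cv2.imwrite('pics/ctop2.png',a)
E
```

```text
lid b (array([0.593 , 0.0267, 0.0982]), [np.float64(0.0009216324602107197), np.float64(0.0009216324602104392)]) [0.5932 0.0268 0.102 ]
lid a (array([ 0.5613, -0.1666,  0.0978]), [np.float64(0.0006710416036777068), np.float64(0.0006710416036777967)]) [ 0.5613 -0.1655  0.102 ]
(array([413.7707, 177.4694]), ((13.770742416381836, 14.469430923461914), (22.005258560180664, 20.947948455810547), 7.594643592834473)) [ 0.561  -0.1657  0.102 ] [ 0.5735 -0.1858  0.02  ]
(array([325.5, 248.5]), ((13.500001907348633, 13.499999046325684), (22.62741470336914, 22.62741470336914), 45.0)) [ 0.4324 -0.0012  0.102 ] [ 0.4316 -0.0042  0.02  ]
cap (array([ 0.432 , -0.0039,  0.0204]), [np.float64(5.0245588170701573e-05), np.float64(5.024558817073134e-05)])
mouth [ 0.5844 -0.0128  0.105 ]
foot [ 0.5795 -0.0874  0.03  ]
foot [ 0.5762 -0.0692  0.03  ]
foot [ 0.5601 -0.0569  0.03  ]
traycorner [0.6218 0.0524 0.06  ]
traycorner [0.5676 0.0578 0.06  ]
traycorner [ 0.586  -0.2048  0.06  ]
traycorner [ 0.5272 -0.1928  0.06  ]
pad -y end [ 0.5699 -0.1239  0.016 ]
pad -y end [ 0.5734 -0.1082  0.016 ]
```

View pics/ctop2.png

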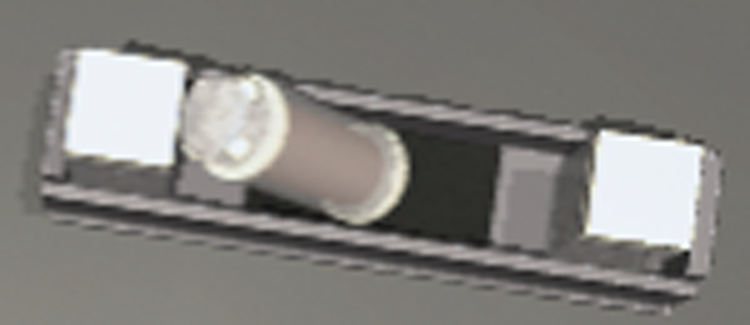

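{"fn": "servo_tool", "kwargs": {
  "deltas": [
    {"slide":[1,0.87,0]},
    {"slide":[1,0.87,0]},
    {"slide":[1,0.87,0]},
    {"slide":[1,0.87,0]},
    {"slide":[1,0.87,0]},
    {"slide":[1,0.87,0]},
    {"slide":[1,0.87,0]},
    {"slide":[1,0.87,0]},
    {"slide":[1,0.87,0]},
    {"slide":[1,0.87,0]}
  ],
  "gripper": 0
}}

```text
invalid input
```

{"fn": "servo_tool", "kwargs": {
  "deltas": [
    {"slide":[1,0.87,0],"spin":0},
    {"slide":[1,0.87,0],"spin":0},
    {"slide":[1,0.87,0],"spin":0},
    {"slide":[1,0.87,0],"spin":0},
    {"slide":[1,0.87,0],"spin":0},
    {"slide":[1,0.87,0],"spin":0},
    {"slide":[1,0.87,0],"spin":0},
    {"slide":[1,0.87,0],"spin":0},
    {"slide":[1,0.87,0],"spin":0},
    {"slide":[1,0.87,0],"spin":0}
  ],
  "gripper": 0
}}

```text
time_s: 1.15
tcp_pos: [0.359, 0.3095, 0.2183]
ee_rot: [[0.96, -0.279, -0.003], [-0.279, -0.96, -0.008], [-0.001, 0.008, -1.0]]
wrist_force: [0.8, 0.8, 0.6]
gripper_width: 1.001
```

{"fn": "servo_tool", "kwargs": {
  "deltas": [
    {"slide":[1,0.88,0],"spin":0},
    {"slide":[1,0.88,0],"spin":0},
    {"slide":[1,0.88,0],"spin":0},
    {"slide":[1,0.88,0],"spin":0},
    {"slide":[1,0.88,0],"spin":0},
    {"slide":[1,0.88,0],"spin":0},
    {"slide":[1,0.88,0],"spin":0},
    {"slide":[1,0.88,0],"spin":0},
    {"slide":[1,0.88,0],"spin":0},
    {"slide":[1,0.88,0],"spin":0}
  ]
}}

```text
time_s: 2.15
tcp_pos: [0.5415, 0.0148, 0.2186]
ee_rot: [[0.96, -0.279, -0.006], [-0.279, -0.96, -0.008], [-0.003, 0.009, -1.0]]
wrist_force: [-0.0, 0.1, -0.3]
gripper_width: 1.0
```

{"fn": "servo_tool", "kwargs": {
  "deltas": [
    {"slide":[0,0,0],"spin":1},
    {"slide":[0,0,0],"spin":1},
    {"slide":[0,0,0],"spin":1},
    {"slide":[0,0,0],"spin":1},
    {"slide":[0,0,0],"spin":1},
    {"slide":[0,0,0],"spin":1},
    {"slide":[0,0,0],"spin":1},
    {"slide":[0,0,0],"spin":1},
    {"slide":[0,0,0],"spin":1},
    {"slide":[0,0,0],"spin":1}
  ]
}}

```text
time_s: 3.15
tcp_pos: [0.541, 0.0094, 0.214]
ee_rot: [[-0.173, -0.985, -0.014], [-0.985, 0.173, -0.009], [0.011, 0.013, -1.0]]
wrist_force: [-0.1, 0.6, -0.2]
gripper_width: 0.998
```

```bash
python3 - <<'E'
from h import *
import pickle
np.set_printoptions(precision=4,suppress=True)
c=cap('wrist','w1.png');pickle.dump(c,open('w1.pkl','wb'))
s=sense();print(s['time_s'],s['tcp_pos'],s['ee_rot'],s['joints']);print(c['eye'],c['rotation'])
E
```

```text
3.2 [0.5409 0.0094 0.2139] [[-0.1771 -0.9841 -0.0148]
 [-0.9841  0.1773 -0.0091]
 [ 0.0116  0.013  -0.9998]] [ 18.3071  14.7028 -11.6564   0.2513 -64.6107 -28.623 ]
[ 0.5315 -0.0664  0.3778] [[-0.9848  0.17    0.0363]
 [ 0.1734  0.947   0.2702]
 [ 0.0116  0.2724 -0.9621]]
```

View pics/w1.png

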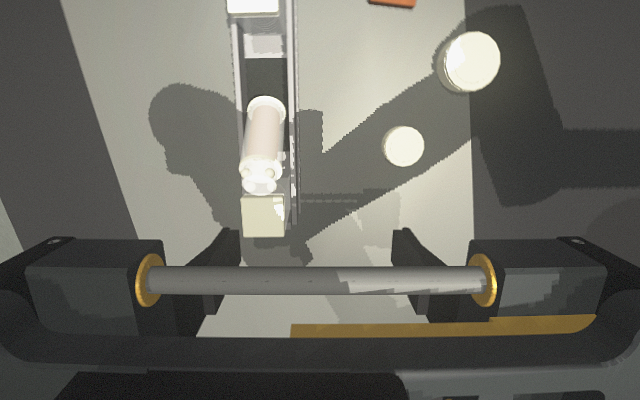

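```bash
python3 - <<'E'
from h import *
import pickle
c=pickle.load(open('w1.pkl','rb'))
f=cv2.cvtColor(c['frame'],4)[0:245,220:310]
f=cv2.resize(f,None,fx=2.4*1,fy=2.4,interpolation=2)
g=cv2.resize(cv2.cvtColor(c['frame'],4)[80:245,220:310],None,fx=3.6,fy=3.6,interpolation=2)
o=np.zeros((600,216+324+10,3),np.uint8);o[:f.shape[0],:216]=f;o[:g.shape[0],226:226+324]=g
cv2.imwrite('pics/w1c.png',o);print(f.shape,g.shape)
E
```

```text
(588, 216, 3) (594, 324, 3)
```

View pics/w1c.png

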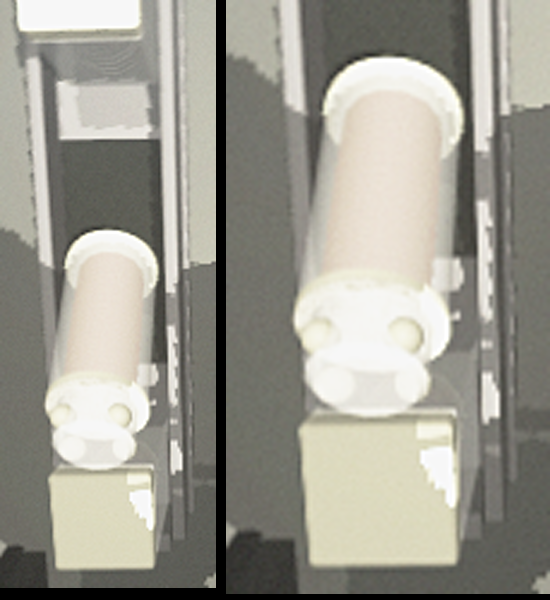

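```bash
python3 - <<'E'
from h import *
import pickle
np.set_printoptions(precision=4,suppress=True)
D=pickle.load(open('c0.pkl','rb'));t=D['top'];s=D['side'];c=pickle.load(open('w1.pkl','rb'))
L=lambda x,y:(220+x/2.4,y/2.4)
R=lambda x,y:(220+(x-226)/3.6,80+y/3.6)
T2=lambda x,y:(285+x/5,140+y/5)
S=lambda x,y:(230+x/3.752-.37,130+y/3.75-.37)
print('pad -y end L,R',onz(c,L(57,139),.016),onz(c,L(160,139),.016))
for p in((28,60),(44,230)): print('left wall outer-ish/inner',onz(c,L(*p),.046))
a=onz(c,R(474,60),.046);b=onz(c,R(484,480),.046);print('right inner',a,b,np.degrees(np.arctan2(b[0]-a[0],b[1]-a[1])))
a=onz(c,R(497,60),.046);b=onz(c,R(501,500),.046);print('right outer',a,b,np.degrees(np.arctan2(b[0]-a[0],b[1]-a[1])))
a=onz(c,R(301,10),.046);b=onz(c,R(307,110),.046);print('left inner',a,b)
print('lid b w1',[onz(c,R(*p),.102) for p in((302,428),(456,420),(458,566),(308,566))])
print('mouth',onz(c,R(368,378),.1055), tri([(c,R(368,378)),(t,T2(216,118))]))
print('mouth top', onz(t,T2(216,118),.1055))
print('shoulder',onz(c,R(372,318),.0905),'foot ring',onz(c,R(394,110),.030))
print('foot from top',onz(t,T2(375,172),.030))
print('cap', tri([(t,(325.5,248.5)),(c,(404,146)),(s,S(519,423))]))
E
```

```text
pad -y end L,R [ 0.595  -0.1309  0.016 ] [ 0.5491 -0.1227  0.016 ]
left wall outer-ish/inner [ 0.5945 -0.1572  0.046 ]
left wall outer-ish/inner [ 0.6034 -0.0912  0.046 ]
right inner [ 0.5527 -0.0812  0.046 ] [0.5742 0.0431 0.046 ] 9.85044718507045
right outer [ 0.5462 -0.08    0.046 ] [0.5703 0.0505 0.046 ] 10.425938351079264
left inner [ 0.598  -0.1031  0.046 ] [ 0.6026 -0.0761  0.046 ]
lid b w1 [array([0.6104, 0.0024, 0.102 ]), array([0.5709, 0.0073, 0.102 ]), array([0.5786, 0.0472, 0.102 ]), array([0.618 , 0.0401, 0.102 ])]
mouth [ 0.59   -0.0083  0.1055] (array([ 0.5887, -0.0079,  0.1043]), [np.float64(0.0015112103115226731), np.float64(0.0015112103115225836)])
mouth top [ 0.5869 -0.0077  0.1055]
shoulder [ 0.5886 -0.0206  0.0905] foot ring [ 0.5802 -0.0719  0.03  ]
foot from top [ 0.5787 -0.0746  0.03  ]
cap (array([ 0.4324, -0.0051,  0.0186]), [np.float64(0.0011983054813753944), np.float64(0.0013388186593944033), np.float64(0.0006560682023676245)])
```

{"fn": "servo_tool", "kwargs": {
  "deltas": [
    {"slide":[0.44,-0.72,0.6],"spin":0},
    {"slide":[0.44,-0.72,0.6],"spin":0},
    {"slide":[0.44,-0.72,0.6],"spin":0},
    {"slide":[0,0,0.6],"spin":0},
    {"slide":[0,0,0.6],"spin":0},
    {"slide":[0,0,0.6],"spin":0},
    {"slide":[0,0,0],"spin":0}
  ]
}}

```text
time_s: 3.9
tcp_pos: [0.5885, -0.035, 0.1196]
ee_rot: [[-0.159, -0.987, -0.015], [-0.987, 0.16, -0.008], [0.011, 0.014, -1.0]]
wrist_force: [-0.7, 0.6, -0.5]
gripper_width: 0.996
```

```bash
python3 - <<'E'
from h import *
import pickle
np.set_printoptions(precision=4,suppress=True)
c=cap('wrist','w2.png');pickle.dump(c,open('w2.pkl','wb'))
s=sense();print(s['time_s'],s['tcp_pos'],s['ee_rot'],s['wrist_force'])
E
```

```text
3.95 [ 0.5894 -0.0349  0.1209] [[-0.1592 -0.9872 -0.013 ]
 [-0.9872  0.1593 -0.0085]
 [ 0.0105  0.0115 -0.9999]] [ 0.7125  0.7145 -0.2952]
```

View pics/w2.png

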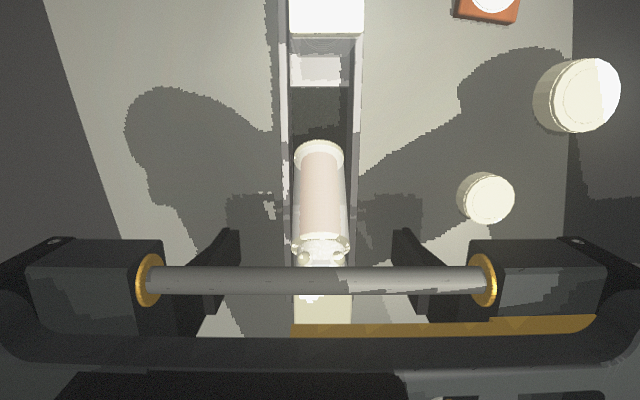

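{"fn": "servo_tool", "kwargs": {
  "deltas": [
    {"slide":[0,0.05,0.5],"spin":0.05},
    {"slide":[0,0.05,0.5],"spin":0.05},
    {"slide":[0,0,0.5],"spin":0},
    {"slide":[0,0,0.5],"spin":0},
    {"slide":[0,0,0.35],"spin":0},
    {"slide":[0,0,0.15],"spin":0}
  ]
}}

```text
time_s: 4.55
tcp_pos: [0.5884, -0.0343, 0.0575]
ee_rot: [[-0.17, -0.985, -0.006], [-0.985, 0.17, -0.008], [0.008, 0.005, -1.0]]
wrist_force: [-0.5, -0.5, -0.1]
gripper_width: 1.004
```

```bash
python3 - <<'E'
from h import *
import pickle
np.set_printoptions(precision=4,suppress=True)
c=cap('wrist','w3.png');c2=cap('side','s3.png')
x=np.vstack([cv2.cvtColor(c['frame'],4)[60:340,180:460],cv2.resize(cv2.cvtColor(c2['frame'],4)[120:270,210:360],(280,280))]);cv2.imwrite('pics/m3.png',x)
s=sense();print(s['time_s'],s['tcp_pos'],s['ee_rot'],s['wrist_force'])
E
```

```text
4.65 [ 0.5885 -0.0343  0.0578] [[-0.1697 -0.9855 -0.0059]
 [-0.9855  0.1697 -0.0076]
 [ 0.0085  0.0045 -1.    ]] [-0.4492 -1.318   0.1584]
```

View pics/m3.png

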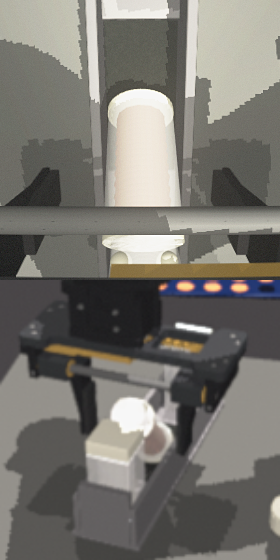

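{"fn": "servo_tool", "kwargs": {
  "deltas": [
    {"slide":[0,0.08,0],"spin":0},
    {"slide":[0,0,0],"spin":0},
    {"slide":[0,0,0],"spin":0},
    {"slide":[0,0,0],"spin":0},
    {"slide":[0,0,0],"spin":0},
    {"slide":[0,0,0],"spin":0},
    {"slide":[0,0,0],"spin":0},
    {"slide":[0,0,0],"spin":0}
  ],
  "gripper": 255
}}

```text
time_s: 5.45
tcp_pos: [0.5877, -0.0339, 0.0601]
ee_rot: [[-0.169, -0.986, -0.002], [-0.986, 0.169, -0.007], [0.007, 0.001, -1.0]]
wrist_force: [0.4, -1.0, 0.0]
gripper_width: 0.453
```

{"fn": "servo_tool", "kwargs": {
  "deltas": [
    {"slide":[0.21,0,-0.06],"spin":0},
    {"slide":[0.22,0,-0.05],"spin":0},
    {"slide":[0.22,0,-0.02],"spin":0},
    {"slide":[0.22,0,-0.02],"spin":0},
    {"slide":[0,0,0],"spin":0}
  ]
}}

```text
time_s: 5.95
tcp_pos: [0.5826, -0.0574, 0.0631]
ee_rot: [[-0.17, -0.985, -0.004], [-0.985, 0.17, -0.007], [0.008, 0.003, -1.0]]
wrist_force: [-0.5, 0.3, -1.3]
gripper_width: 0.453
```

```bash
cat > look.py <<'E'
from h import *
import pickle,sys
np.set_printoptions(precision=4,suppress=True)
n=sys.argv[1]
c=cap('wrist');c2=cap('side');pickle.dump((c,c2),open(n+'.pkl','wb'))
a=cv2.resize(cv2.cvtColor(c['frame'],4)[40:360,160:480],(480,480));
b=cv2.resize(cv2.cvtColor(c2['frame'],4)[130:260,200:330],(480,480),interpolation=2)
b=b[:, -320:] if 0 else b
cv2.imwrite('pics/'+n+'.png',cv2.resize(np.hstack([a,b]),(800,400)))
s=sense();print(s['time_s'],s['tcp_pos'],s['ee_rot'],s['wrist_force'],s['gripper_width'])
E
python3 look.py m4
```

```text
6.05 [ 0.5828 -0.0569  0.0631] [[-0.1697 -0.9855 -0.0042]
 [-0.9855  0.1697 -0.0069]
 [ 0.0076  0.0029 -1.    ]] [ 0.3114 -0.153  -1.2137] 0.4545823239745224
```

View pics/m4.png

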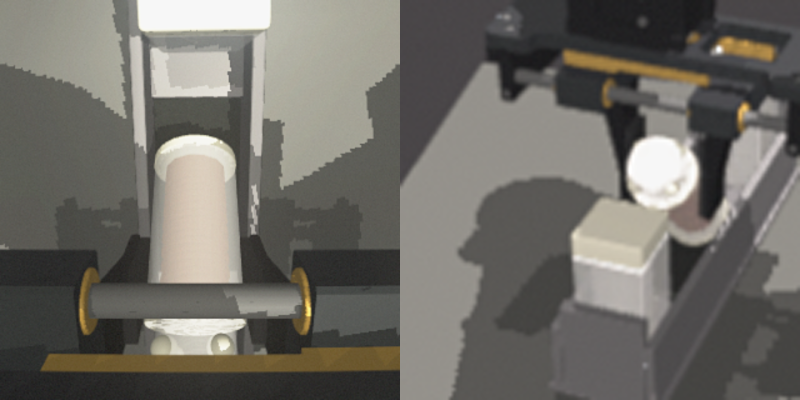

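```bash
python3 - <<'E'
from h import *
import pickle
np.set_printoptions(precision=4,suppress=True)
c,s=pickle.load(open('m4.pkl','rb'))
w=lambda x,y:(160+x*.8,40+y*.8)
S=lambda x,y:(200+(x-400)*.325,130+y*.325)
print('foot',onz(c,w(195,150),.03),onz(c,w(195,150),.022))
print('meas mouth px',S(661,172))
for n,p in(('rot',(.5847,-.043,.117)),('trans',(.584,-.031,.109)),('30',(.585,-.0265,.1127))): 
    q=proj(s,p);print(n,q)
E
```

```text
foot [ 0.5766 -0.1008  0.03  ] [ 0.5768 -0.0995  0.022 ]
meas mouth px (284.825, 185.9)
rot [284.9085 173.6513]
trans [283.8811 181.3128]
30 [282.7044 180.771 ]
```

The side and wrist views show that the tube translated without turning: its foot has moved to y≈-0.10 and the lean is still about 40°. The grip torsion is holding it. I'll lift it clear of the pad and loosen the grip in small steps so it swings upright about the pinch line, which lies above its centre of mass.

{"fn": "servo_tool", "kwargs": {
  "deltas": [
    {"slide":[0,0,-0.1],"spin":0},
    {"slide":[0,0,-0.1],"spin":0},
    {"slide":[0,0,0],"spin":0}
  ],
  "gripper": 160
}}

```text
time_s: 6.35
tcp_pos: [0.583, -0.0565, 0.0684]
ee_rot: [[-0.169, -0.986, -0.004], [-0.986, 0.169, -0.007], [0.008, 0.003, -1.0]]
wrist_force: [0.5, 0.9, -2.5]
gripper_width: 0.45
```

{"fn": "servo_tool", "kwargs": {
  "deltas": [
    {"slide":[0,0,0],"spin":0},
    {"slide":[0,0,0],"spin":0}
  ],
  "gripper": 146
}}

```text
time_s: 6.55
tcp_pos: [0.5831, -0.0562, 0.0686]
ee_rot: [[-0.169, -0.986, -0.004], [-0.986, 0.169, -0.007], [0.007, 0.002, -1.0]]
wrist_force: [-0.3, -0.1, -0.9]
gripper_width: 0.455
```

```bash
python3 look.py m5
```

```text
6.65 [ 0.5831 -0.0563  0.0686] [[-0.1689 -0.9856 -0.0038]
 [-0.9856  0.1689 -0.0069]
 [ 0.0074  0.0026 -1.    ]] [ 0.2154  0.2985 -1.5818] 0.4503729813492591
```

View pics/m5.png

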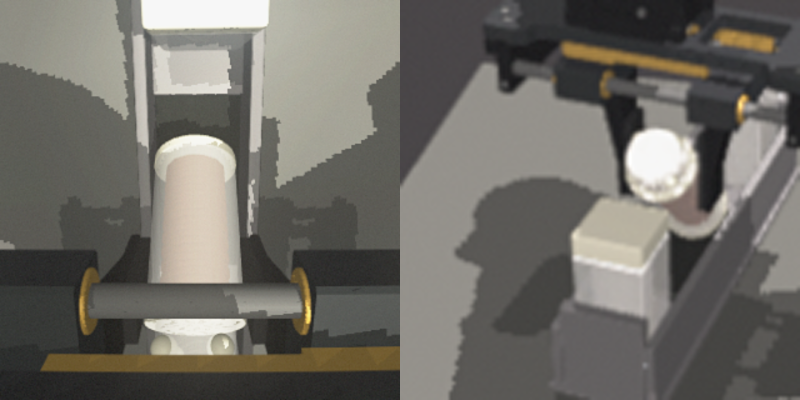

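The tube is lifted and still leaning in the grip. I'll loosen it further.

{"fn": "servo_tool", "kwargs": {
  "deltas": [
    {"slide":[0,0,0],"spin":0},
    {"slide":[0,0,0],"spin":0}
  ],
  "gripper": 142
}}

```text
time_s: 6.85
tcp_pos: [0.583, -0.0562, 0.0684]
ee_rot: [[-0.169, -0.986, -0.004], [-0.986, 0.169, -0.007], [0.007, 0.003, -1.0]]
wrist_force: [0.6, 0.2, -2.4]
gripper_width: 0.452
```

{"fn": "servo_tool", "kwargs": {
  "deltas": [
    {"slide":[0,0,0],"spin":0},
    {"slide":[0,0,0],"spin":0}
  ],
  "gripper": 140
}}

```text
time_s: 7.05
tcp_pos: [0.5829, -0.0562, 0.0684]
ee_rot: [[-0.169, -0.986, -0.004], [-0.986, 0.169, -0.007], [0.008, 0.003, -1.0]]
wrist_force: [-1.4, -0.1, -1.3]
gripper_width: 0.454
```

```bash
python3 look.py m6
```

```text
7.15 [ 0.5829 -0.0562  0.0684] [[-0.1688 -0.9856 -0.0043]
 [-0.9856  0.1688 -0.0069]
 [ 0.0075  0.0031 -1.    ]] [-0.368  -0.0444 -0.4178] 0.45797016213554137
```

View pics/m6.png

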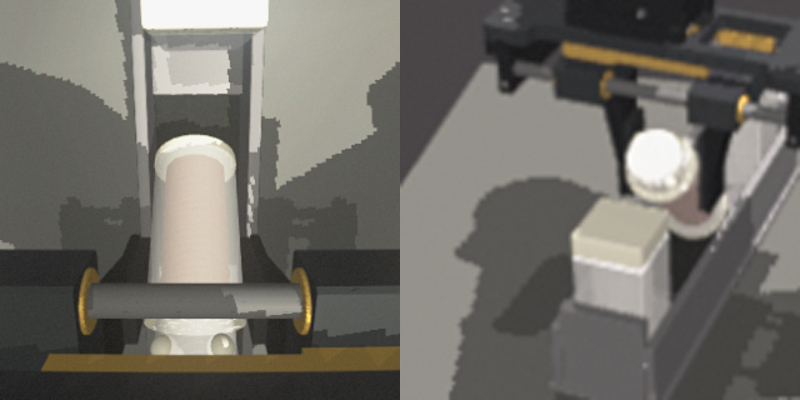

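{"fn": "servo_tool", "kwargs": {
  "deltas": [
    {"slide":[0,0,0],"spin":0},
    {"slide":[0,0,0],"spin":0}
  ],
  "gripper": 139
}}

```text
time_s: 7.35
tcp_pos: [0.5829, -0.0562, 0.0684]
ee_rot: [[-0.169, -0.986, -0.004], [-0.986, 0.169, -0.007], [0.008, 0.003, -1.0]]
wrist_force: [0.4, 0.2, -1.8]
gripper_width: 0.459
```

```bash
python3 look.py m7
```

```text
7.45 [ 0.5829 -0.0562  0.0684] [[-0.1688 -0.9856 -0.0043]
 [-0.9856  0.1689 -0.0069]
 [ 0.0075  0.003  -1.    ]] [-0.2182 -0.2593 -2.5651] 0.4576033116643966
```

View pics/m7.png

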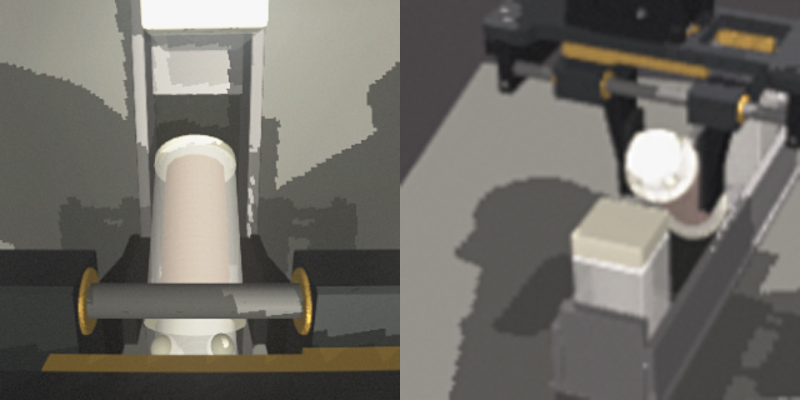

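{"fn": "servo_tool", "kwargs": {
  "deltas": [
    {"slide":[0,0,0],"spin":0},
    {"slide":[0,0,0],"spin":0}
  ],
  "gripper": 138
}}

```text
time_s: 7.65
tcp_pos: [0.5829, -0.0562, 0.0684]
ee_rot: [[-0.169, -0.986, -0.004], [-0.986, 0.169, -0.007], [0.007, 0.003, -1.0]]
wrist_force: [0.2, -0.8, -1.1]
gripper_width: 0.458
```

```bash
python3 look.py m8
```

```text
7.75 [ 0.583  -0.0562  0.0684] [[-0.1688 -0.9856 -0.0042]
 [-0.9856  0.1688 -0.0069]
 [ 0.0075  0.003  -1.    ]] [ 0.8137  0.7337 -1.8882] 0.4553860399370723
```

View pics/m8.png

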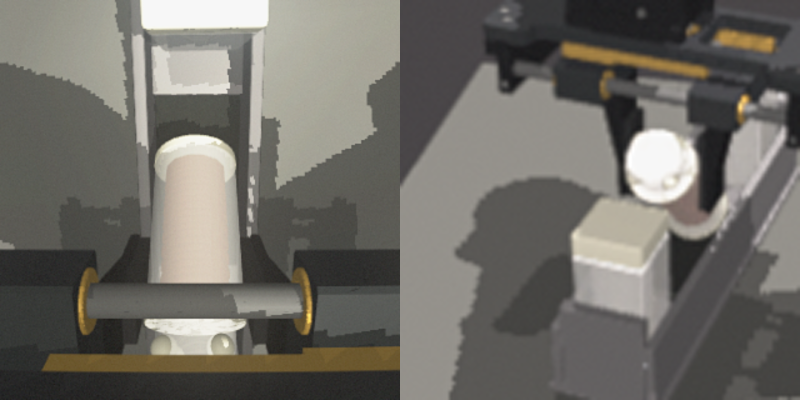

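{"fn": "servo_tool", "kwargs": {
  "deltas": [
    {"slide":[0,0,0],"spin":0},
    {"slide":[0,0,0],"spin":0}
  ],
  "gripper": 137
}}

```text
time_s: 7.95
tcp_pos: [0.5836, -0.0563, 0.069]
ee_rot: [[-0.168, -0.986, -0.003], [-0.986, 0.168, -0.007], [0.007, 0.002, -1.0]]
wrist_force: [0.4, -0.6, 0.3]
gripper_width: 0.465
```

```bash
python3 look.py m9
```

```text
8.05 [ 0.5836 -0.0562  0.069 ] [[-0.1684 -0.9857 -0.0027]
 [-0.9857  0.1685 -0.007 ]
 [ 0.0074  0.0015 -1.    ]] [1.6272 0.2098 0.578 ] 0.4662288638789844
```

View pics/m9.png

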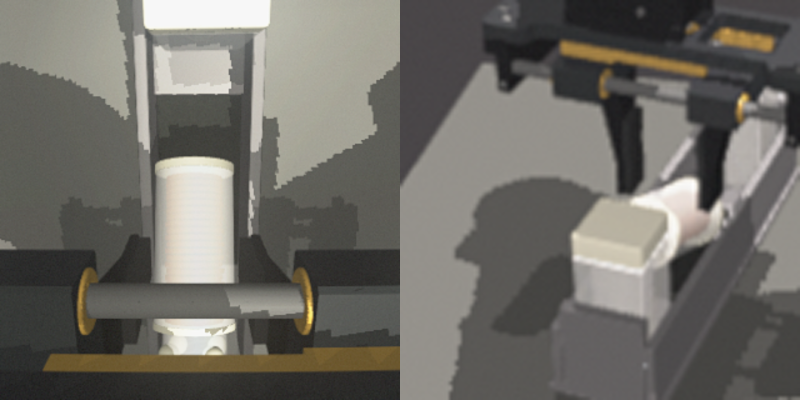

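The grip let go and the tube dropped to a much flatter lean. I'll look closely before acting.

```bash
python3 - <<'E'
from h import *
import pickle
c=cap('side');t=cap('top');w=cap('wrist');pickle.dump((c,t,w),open('n1.pkl','wb'))
a=cv2.resize(cv2.cvtColor(c['frame'],4)[140:270,235:345],(508,600),interpolation=2)
cv2.imwrite('pics/n1s.png',a)
cv2.imwrite('pics/n1t.png',cv2.resize(cv2.cvtColor(t['frame'],4)[130:210,280:440],(800,400),interpolation=2))
print(sense()['time_s'])
E
```

```text
8.2
```

View pics/n1s.png

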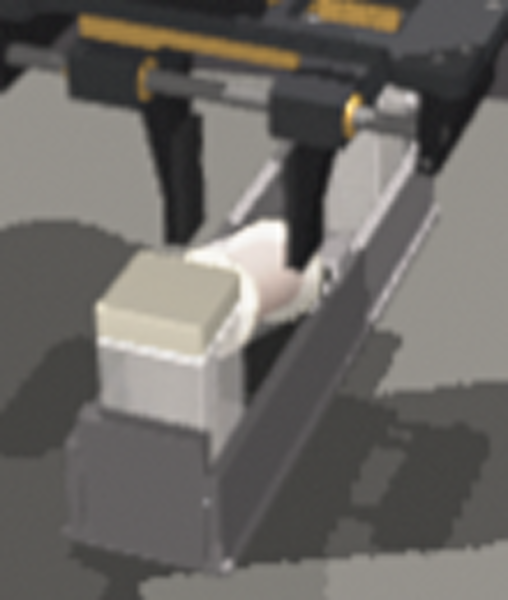

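View pics/n1t.png

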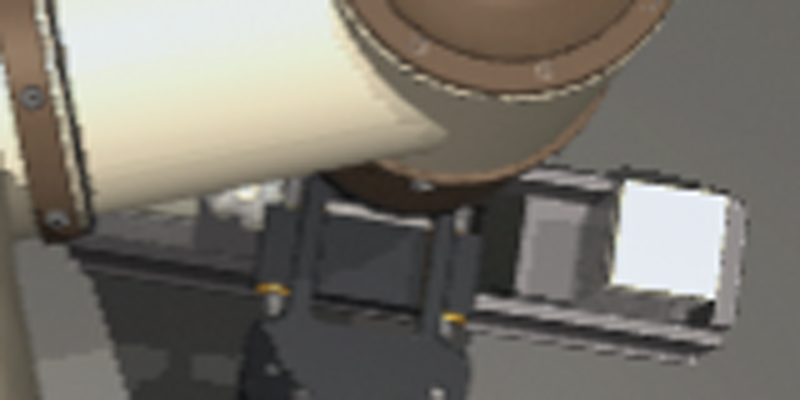

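```bash
python3 - <<'E'
from h import *
import pickle
np.set_printoptions(precision=4,suppress=True)
c,t,w=pickle.load(open('n1.pkl','rb'))
q=lambda x,y:(160+x*.8,40+y*.8)
for z in(.045,.051,.056): print(z,onz(w,q(195,158),z))
for z in(.08,.09,.1): print(z,onz(w,q(195,330),z))
u=np.array([.17,.985])
bf=np.array([.5907,.0048])
a=cv2.resize(cv2.cvtColor(w['frame'],4)[150:345,230:400],(523,600),interpolation=2);cv2.imwrite('pics/n1w.png',a)
for th in(50,55,60,65,70):
    s,co=np.sin(np.radians(th)),np.cos(np.radians(th))
    P=bf-u*(100*s-4*co)/1000
    pt=lambda a,h:np.r_[P+u*(-a*co+h*s)/1000,.016+(a*s+h*co)/1000]
    print(th,'P',P,'foot top edge px',proj(w,pt(40,0)),'shoulder top',proj(w,pt(40,81)),'side mouth',proj(c,pt(20,100)),proj(c,pt(40,81)))
E
```

```text
0.045 [ 0.578  -0.0973  0.045 ]
0.051 [ 0.5778 -0.0985  0.051 ]
0.056 [ 0.5777 -0.0994  0.056 ]
0.08 [ 0.5903 -0.0254  0.08  ]
0.09 [ 0.5892 -0.0324  0.09  ]
0.1 [ 0.588  -0.0394  0.1   ]
50 P [ 0.5781 -0.0681] foot top edge px [323.953  171.9298] shoulder top [325.5599 313.2087] side mouth [277.8261 195.8055] [283.9596 186.0047]
55 P [ 0.5772 -0.0736] foot top edge px [324.0896 168.0501] shoulder top [325.317  311.3512] side mouth [277.6439 199.0635] [283.662  188.1555]
60 P [ 0.5763 -0.0785] foot top edge px [324.2066 165.276 ] shoulder top [325.0456 309.3089] side mouth [277.4543 202.6001] [283.3096 190.6796]
65 P [ 0.5756 -0.0828] foot top edge px [324.3016 163.6926] shoulder top [324.753  307.1337] side mouth [277.2589 206.3825] [282.9055 193.5554]
70 P [ 0.575  -0.0864] foot top edge px [324.3726 163.3615] shoulder top [324.4461 304.8751] side mouth [277.0597 210.3761] [282.4531 196.7588]
```

View pics/n1w.png

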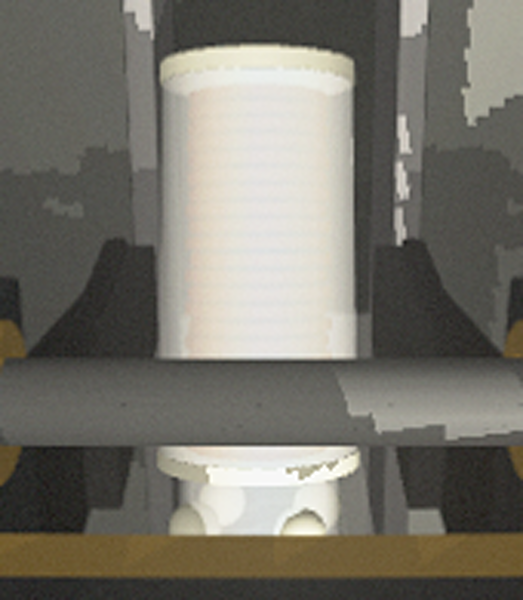

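{"fn": "servo_tool", "kwargs": {
  "deltas": [
    {"slide":[0,0,0],"spin":0},
    {"slide":[0,0,0],"spin":0},
    {"slide":[-0.4,0.05,0],"spin":0},
    {"slide":[-0.4,0.05,0],"spin":0},
    {"slide":[-0.4,0.02,0.1],"spin":0},
    {"slide":[0,0,0.15],"spin":0},
    {"slide":[0,0,0],"spin":0}
  ],
  "gripper": 110
}}

```text
time_s: 8.9
tcp_pos: [0.5858, -0.0227, 0.0619]
ee_rot: [[-0.167, -0.986, -0.003], [-0.986, 0.167, -0.007], [0.007, 0.002, -1.0]]
wrist_force: [-0.8, -0.2, -0.3]
gripper_width: 0.571
```

{"fn": "servo_tool", "kwargs": {
  "deltas": [
    {"slide":[0,0,0],"spin":0},
    {"slide":[0,0,0],"spin":0},
    {"slide":[0,0,0],"spin":0},
    {"slide":[0,0,0],"spin":0},
    {"slide":[0,0,0],"spin":0}
  ],
  "gripper": 255
}}

```text
time_s: 9.4
tcp_pos: [0.5861, -0.0229, 0.0616]
ee_rot: [[-0.168, -0.986, -0.002], [-0.986, 0.168, -0.007], [0.007, 0.001, -1.0]]
wrist_force: [-0.1, 0.6, -0.5]
gripper_width: 0.437
```

```bash
python3 look.py m10
```

```text
9.5 [ 0.5861 -0.0229  0.0617] [[-0.1679 -0.9858 -0.0024]
 [-0.9858  0.168  -0.0067]
 [ 0.007   0.0012 -1.    ]] [-0.0149 -0.1639 -0.0109] 0.4392269949516574
```

View pics/m10.png

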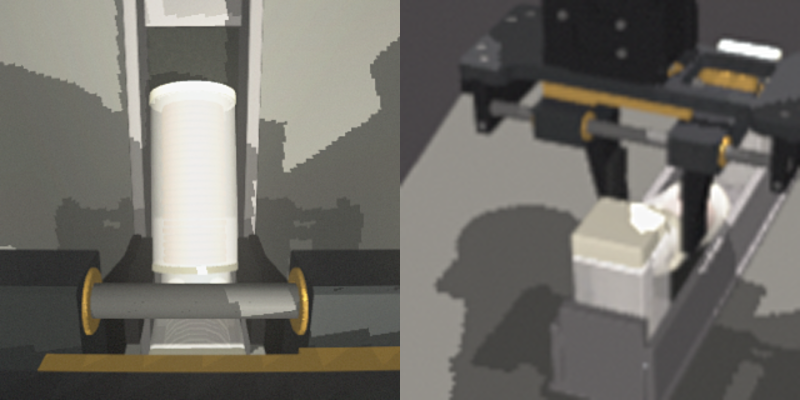

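```bash
python3 - <<'E'
from h import *
import pickle
np.set_printoptions(precision=4,suppress=True)
w,c=pickle.load(open('m10.pkl','rb'))
p=np.array(sense()['tcp_pos'])
print('tcp',proj(w,p),proj(c,p),'grasp',proj(w,p+[0,0,.0187]))
q=lambda x,y:(160+x*.8,40+y*.8)
for z in(.04,.05,.06):print('foot top',onz(w,q(193,84),z),'shoulder',onz(w,q(193,268),z+.02))
a=cv2.resize(cv2.cvtColor(c['frame'],4)[170:240,245:330],(728,600),interpolation=2);cv2.imwrite('pics/m10s.png',a)
a=cv2.resize(cv2.cvtColor(w['frame'],4)[90:340,230:400],(408,600),interpolation=2);cv2.imwrite('pics/m10w.png',a)
E
```

```text
tcp [318.8557 245.2003] [282.1135 206.7489] grasp [319.2266 260.7591]
foot top [ 0.5757 -0.0987  0.04  ] shoulder [ 0.5897 -0.0168  0.06  ]
foot top [ 0.5757 -0.0987  0.05  ] shoulder [ 0.5888 -0.0218  0.07  ]
foot top [ 0.5757 -0.0988  0.06  ] shoulder [ 0.5879 -0.0268  0.08  ]
```

View pics/m10s.png

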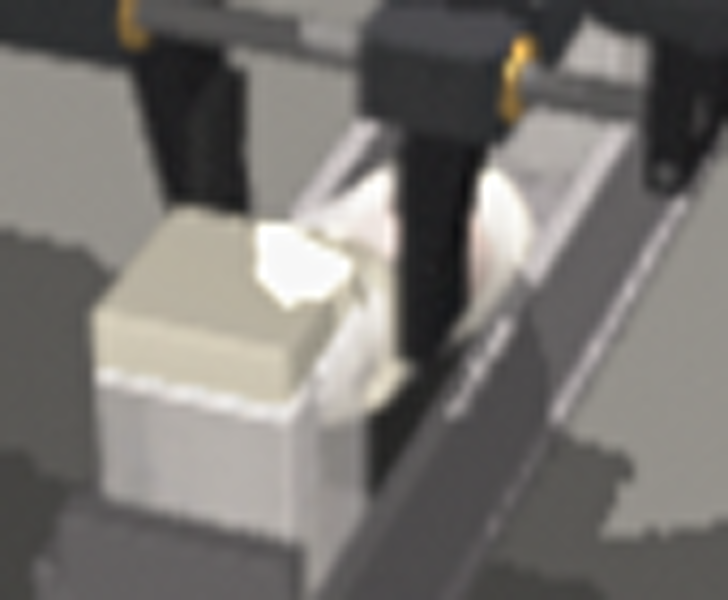

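View pics/m10w.png

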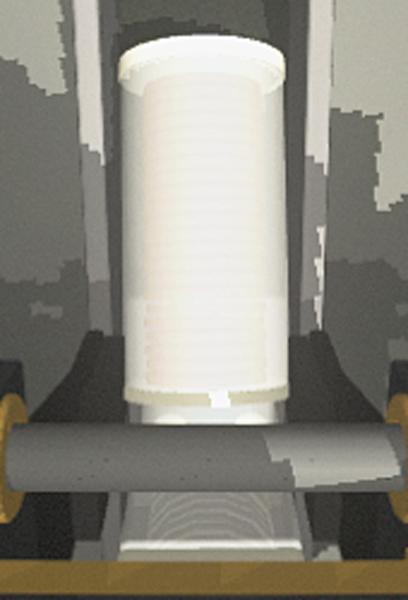

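The tube now lies at about 74°, and the tips closed about 6 mm above its axis (width 38 mm). I'll reopen, go lower while staying above the walls, and grip it properly near the shoulder.

{"fn": "servo_tool", "kwargs": {
  "deltas": [
    {"slide":[0,0,0],"spin":0},
    {"slide":[0,0,0],"spin":0},
    {"slide":[0.02,0,0.22],"spin":0},
    {"slide":[0,0,0.2],"spin":0},
    {"slide":[0,0,0],"spin":0}
  ],
  "gripper": 112
}}

```text
time_s: 10.0
tcp_pos: [0.5855, -0.024, 0.0504]
ee_rot: [[-0.168, -0.986, -0.003], [-0.986, 0.168, -0.007], [0.008, 0.002, -1.0]]
wrist_force: [-0.5, 0.9, 0.3]
gripper_width: 0.559
```

```bash
python3 look.py m11
```

```text
10.1 [ 0.5859 -0.024   0.0509] [[-0.168  -0.9858 -0.0022]
 [-0.9858  0.168  -0.0071]
 [ 0.0074  0.001  -1.    ]] [-0.4252 -0.6718 -0.0926] 0.5595531136990618
```

View pics/m11.png

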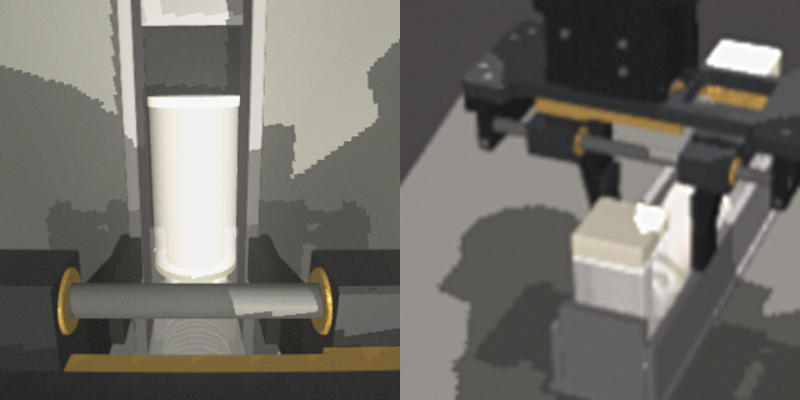

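```bash
python3 - <<'E'
from h import *
import pickle
np.set_printoptions(precision=4,suppress=True)
w,c=pickle.load(open('m11.pkl','rb'))
q=lambda x,y:(160+x*.8,40+y*.8)
for z in(.05,.056):print('foot top',onz(w,q(193,97),z),onz(w,q(148,102),.04),onz(w,q(240,102),.04))
for z in(.036,.056):print('shoulder',onz(w,q(195,275),z),onz(w,q(195,283),z))
a=cv2.resize(cv2.cvtColor(c['frame'],4)[170:240,245:330],(728,600),interpolation=2);cv2.imwrite('pics/m11s.png',a)
a=cv2.resize(cv2.cvtColor(w['frame'],4)[90:340,230:400],(408,600),interpolation=2);cv2.imwrite('pics/m11w.png',a)
E
```

```text
foot top [ 0.5759 -0.0948  0.05  ] [ 0.5958 -0.0957  0.04  ] [ 0.556  -0.0889  0.04  ]
foot top [ 0.5758 -0.095   0.056 ] [ 0.5958 -0.0957  0.04  ] [ 0.556  -0.0889  0.04  ]
shoulder [ 0.5899 -0.0075  0.036 ] [ 0.5907 -0.003   0.036 ]
shoulder [ 0.5882 -0.0179  0.056 ] [ 0.5888 -0.0139  0.056 ]
```

View pics/m11s.png

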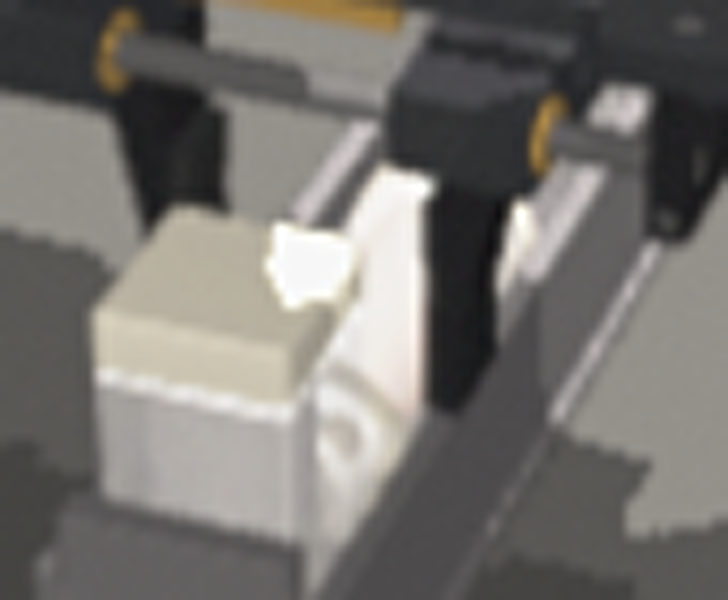

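View pics/m11w.png

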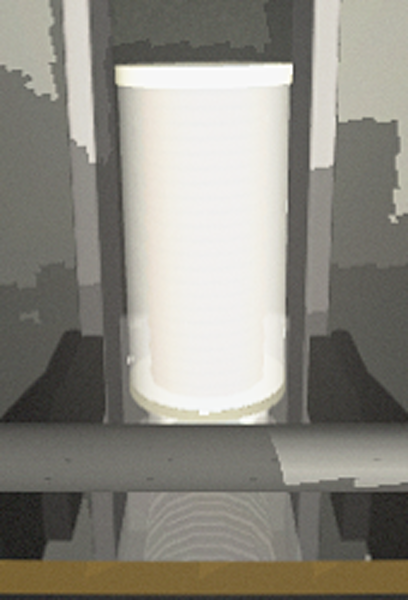

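The tube now lies flat in the lane: its foot is at y≈-0.094 and its shoulder at about -0.013. I'll try to pinch its upper chord just above the wall tops.

{"fn": "servo_tool", "kwargs": {
  "deltas": [
    {"slide":[0,-0.03,0.1],"spin":0},
    {"slide":[0,0,0.06],"spin":0},
    {"slide":[0,0,0],"spin":0}
  ]
}}

```text
time_s: 10.4
tcp_pos: [0.5869, -0.0241, 0.0468]
ee_rot: [[-0.168, -0.986, -0.002], [-0.986, 0.168, -0.007], [0.007, 0.001, -1.0]]
wrist_force: [0.3, 0.5, -0.1]
gripper_width: 0.56
```

{"fn": "servo_tool", "kwargs": {
  "deltas": [
    {"slide":[0,0,0],"spin":0},
    {"slide":[0,0,0],"spin":0},
    {"slide":[0,0,0],"spin":0},
    {"slide":[0,0,0],"spin":0}
  ],
  "gripper": 255
}}

```text
time_s: 10.8
tcp_pos: [0.5863, -0.024, 0.0472]
ee_rot: [[-0.168, -0.986, -0.003], [-0.986, 0.168, -0.007], [0.008, 0.002, -1.0]]
wrist_force: [-0.5, -0.3, 1.1]
gripper_width: 0.347
```

{"fn": "servo_tool", "kwargs": {
  "deltas": [
    {"slide":[0,0,-0.1],"spin":0},
    {"slide":[0,0,-0.1],"spin":0},
    {"slide":[0,0,-0.15],"spin":0},
    {"slide":[0,0,-0.2],"spin":0},
    {"slide":[0,0,0],"spin":0}
  ]
}}

```text
time_s: 11.3
tcp_pos: [0.5861, -0.024, 0.0611]
ee_rot: [[-0.168, -0.986, -0.004], [-0.986, 0.168, -0.007], [0.008, 0.002, -1.0]]
wrist_force: [0.2, -0.1, -3.0]
gripper_width: 0.351
```

```bash
python3 look.py m12
```

```text
11.4 [ 0.5856 -0.024   0.0605] [[-0.1686 -0.9857 -0.0049]
 [-0.9857  0.1686 -0.007 ]
 [ 0.0077  0.0037 -1.    ]] [-0.2736 -0.1529 -1.6122] 0.35032025144915896
```

View pics/m12.png

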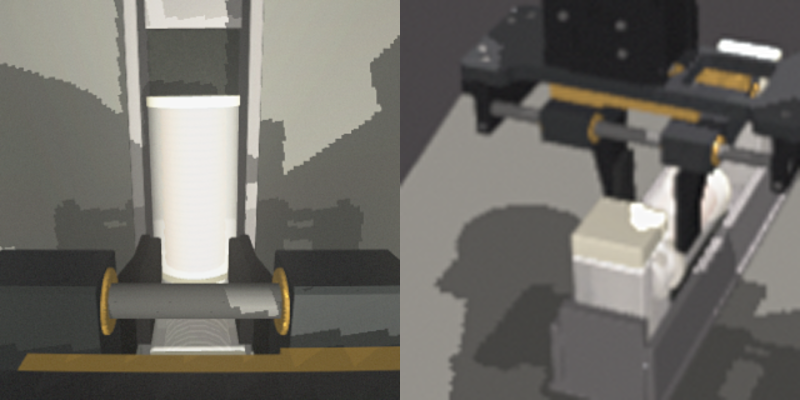

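The pinch holds: wrist Fz is about -2 N and the tube has come up level. The tray walls stop a proper grip here, so I'll carry it to the clear mat behind the tray. There I can regrip it on its axis near the shoulder and let gravity swing it upright.

{"fn": "servo_tool", "kwargs": {
  "deltas": [
    {"slide":[0.1,0,-0.4],"spin":0},
    {"slide":[0.1,0,-0.6],"spin":0},
    {"slide":[0,0,-0.6],"spin":0},
    {"slide":[0,-0.3,-0.2],"spin":0},
    {"slide":[0,-0.6,0],"spin":0},
    {"slide":[0,-0.8,0],"spin":0},
    {"slide":[0,-0.9,0],"spin":0},
    {"slide":[0,-0.9,0],"spin":0},
    {"slide":[0,-0.9,0],"spin":0},
    {"slide":[0,-0.4,0],"spin":0}
  ]
}}

```text
time_s: 12.4
tcp_pos: [0.7079, -0.0513, 0.1085]
ee_rot: [[-0.168, -0.986, -0.005], [-0.986, 0.168, -0.007], [0.008, 0.004, -1.0]]
wrist_force: [-1.8, 0.4, -0.2]
gripper_width: 0.349
```

```bash
cat > look2.py <<'E'
from h import *
import pickle,sys
np.set_printoptions(precision=4,suppress=True)
n=sys.argv[1]
w=cap('wrist');c=cap('side');pickle.dump((w,c),open(n+'.pkl','wb'))
p=np.array(sense()['tcp_pos']);u,v=proj(c,p).astype(int)
a=cv2.resize(cv2.cvtColor(w['frame'],4)[40:360,160:480],(400,400))
x0=max(0,min(u-75,490));y0=max(0,min(v-75,250))
b=cv2.resize(cv2.cvtColor(c['frame'],4)[y0:y0+150,x0:x0+150],(400,400),interpolation=2)
cv2.imwrite('pics/'+n+'.png',np.hstack([a,b]))
s=sense();print(s['time_s'],s['tcp_pos'],s['ee_rot'],s['wrist_force'],s['gripper_width'],'side crop origin',x0,y0,'tcp px',u,v,'tcp wrist',proj(w,p))
E
python3 look2.py m13
```

```text
12.5 [ 0.7071 -0.0513  0.108 ] [[-0.1685 -0.9857 -0.0063]
 [-0.9857  0.1685 -0.007 ]
 [ 0.008   0.005  -1.    ]] [-0.3287  0.3103 -1.9184] 0.35134382864228697 side crop origin 143 93 tcp px 218 168 tcp wrist [320.0715 244.7628]
```

View pics/m13.png

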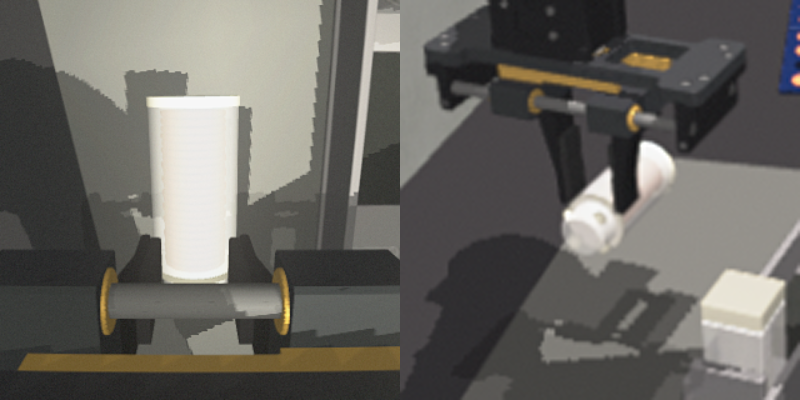

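{"fn": "servo_tool", "kwargs": {
  "deltas": [
    {"slide":[0,0,0.6],"spin":0},
    {"slide":[0,0,0.7],"spin":0},
    {"slide":[0,0,0.7],"spin":0},
    {"slide":[0,0,0.4],"spin":0},
    {"slide":[0,0,0.25],"spin":0},
    {"slide":[0,0,0.1],"spin":0},
    {"slide":[0,0,0],"spin":0}
  ]
}}

```text
time_s: 13.2
tcp_pos: [0.702, -0.0515, 0.0328]
ee_rot: [[-0.169, -0.986, -0.012], [-0.986, 0.169, -0.006], [0.008, 0.011, -1.0]]
wrist_force: [0.2, 0.9, -2.6]
gripper_width: 0.35
```

{"fn": "servo_tool", "kwargs": {
  "deltas": [
    {"slide":[0,0,0],"spin":0},
    {"slide":[0,0,0],"spin":0},
    {"slide":[0,0,0],"spin":0},
    {"slide":[0,0,0.3],"spin":0},
    {"slide":[0,0,0.3],"spin":0},
    {"slide":[0,0,0.2],"spin":0},
    {"slide":[0,0,0],"spin":0}
  ],
  "gripper": 122
}}

```text
time_s: 13.9
tcp_pos: [0.7046, -0.0515, 0.0161]
ee_rot: [[-0.168, -0.986, -0.004], [-0.986, 0.168, -0.007], [0.007, 0.003, -1.0]]
wrist_force: [-0.6, -0.5, -1.6]
gripper_width: 0.52
```

```bash
python3 look2.py m14
```

```text
14.0 [ 0.7051 -0.0515  0.0169] [[-0.1673 -0.9859 -0.0029]
 [-0.9859  0.1674 -0.0066]
 [ 0.007   0.0018 -1.    ]] [ 0.1163  0.1389 -0.5011] 0.5193742503309152 side crop origin 148 135 tcp px 223 210 tcp wrist [317.9231 245.8626]
```

View pics/m14.png

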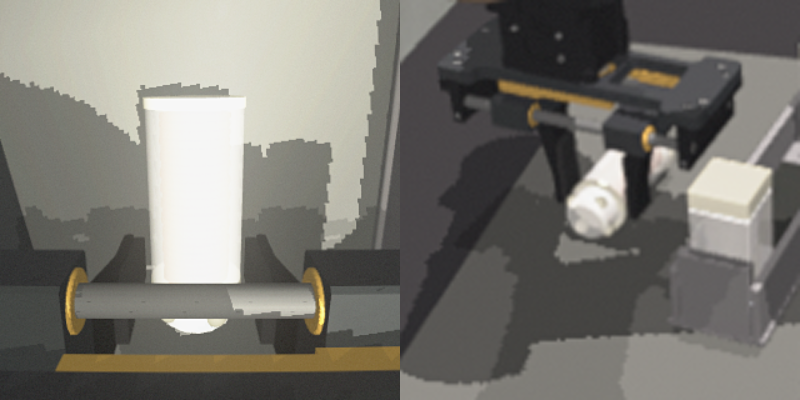

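{"fn": "servo_tool", "kwargs": {
  "deltas": [
    {"slide":[-0.15,0,0.08],"spin":0},
    {"slide":[-0.05,0,0.1],"spin":0},
    {"slide":[0,0,0],"spin":0}
  ]
}}

```text
time_s: 14.3
tcp_pos: [0.7066, -0.0462, 0.0123]
ee_rot: [[-0.167, -0.986, -0.002], [-0.986, 0.167, -0.007], [0.007, 0.001, -1.0]]
wrist_force: [0.8, 0.7, 0.1]
gripper_width: 0.519
```

{"fn": "servo_tool", "kwargs": {
  "deltas": [
    {"slide":[0,0,0],"spin":0},
    {"slide":[0,0,0],"spin":0},
    {"slide":[0,0,0],"spin":0},
    {"slide":[0,0,-0.3],"spin":0},
    {"slide":[0,0,-0.7],"spin":0},
    {"slide":[0,0,-0.8],"spin":0},
    {"slide":[0,0,-0.5],"spin":0},
    {"slide":[0,0,-0.2],"spin":0},
    {"slide":[0,0,0],"spin":0}
  ],
  "gripper": 255
}}

```text
time_s: 15.2
tcp_pos: [0.7051, -0.0457, 0.0762]
ee_rot: [[-0.168, -0.986, -0.006], [-0.986, 0.168, -0.006], [0.007, 0.005, -1.0]]
wrist_force: [-0.3, -0.5, -1.5]
gripper_width: 0.448
```

```bash
python3 look2.py m15
```

```text
15.3 [ 0.7044 -0.0457  0.075 ] [[-0.1685 -0.9857 -0.0081]
 [-0.9857  0.1686 -0.0061]
 [ 0.0073  0.0069 -0.9999]] [ 0.116   0.2886 -2.2279] 0.44952035344180225 side crop origin 145 111 tcp px 220 186 tcp wrist [319.9232 244.014 ]
```

View pics/m15.png

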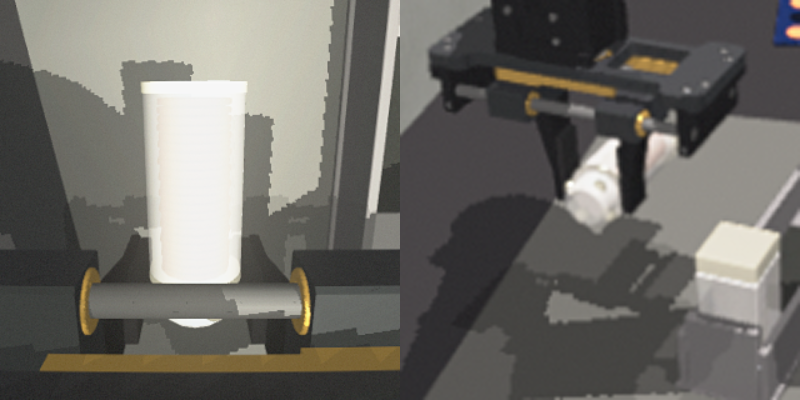

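{"fn": "servo_tool", "kwargs": {
  "deltas": [
    {"slide":[0,0,0],"spin":0},
    {"slide":[0,0,0],"spin":0}
  ],
  "gripper": 141
}}

```text
time_s: 15.5
tcp_pos: [0.7033, -0.0458, 0.0731]
ee_rot: [[-0.169, -0.986, -0.011], [-0.986, 0.169, -0.006], [0.008, 0.01, -1.0]]
wrist_force: [0.5, -0.7, -2.5]
gripper_width: 0.451
```

{"fn": "servo_tool", "kwargs": {
  "deltas": [
    {"slide":[0,0,0],"spin":0},
    {"slide":[0,0,0],"spin":0}
  ],
  "gripper": 139
}}

```text
time_s: 15.7
tcp_pos: [0.7026, -0.0458, 0.0716]
ee_rot: [[-0.169, -0.986, -0.014], [-0.986, 0.169, -0.006], [0.009, 0.013, -1.0]]
wrist_force: [-0.3, -1.0, -1.3]
gripper_width: 0.449
```

{"fn": "servo_tool", "kwargs": {
  "deltas": [
    {"slide":[0,0,0],"spin":0},
    {"slide":[0,0,0],"spin":0}
  ],
  "gripper": 138
}}

```text
time_s: 15.9
tcp_pos: [0.7025, -0.0459, 0.0711]
ee_rot: [[-0.169, -0.986, -0.015], [-0.986, 0.169, -0.007], [0.009, 0.013, -1.0]]
wrist_force: [0.1, -0.5, -1.6]
gripper_width: 0.46
```

```bash
python3 look2.py m16
```

```text
16.0 [ 0.7026 -0.0459  0.0714] [[-0.1689 -0.9855 -0.0142]
 [-0.9856  0.169  -0.0065]
 [ 0.0088  0.0129 -0.9999]] [-0.49   -0.2288 -0.2118] 0.46324427180720024 side crop origin 146 113 tcp px 221 188 tcp wrist [318.5857 245.3493]
```

View pics/m16.png

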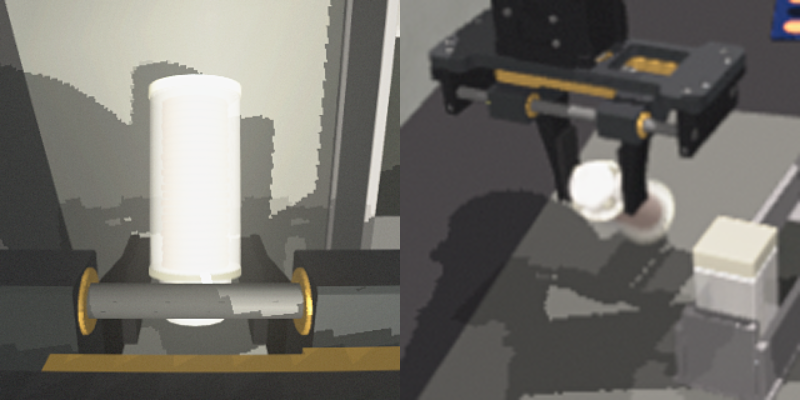

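{"fn": "servo_tool", "kwargs": {
  "deltas": [
    {"slide":[0,0,0],"spin":0}
  ],
  "gripper": 138
}}

```text
time_s: 16.1
tcp_pos: [0.703, -0.0458, 0.0719]
ee_rot: [[-0.169, -0.986, -0.013], [-0.986, 0.169, -0.007], [0.009, 0.012, -1.0]]
wrist_force: [-0.2, 0.2, -0.8]
gripper_width: 0.462
```

```bash
python3 look2.py m17
```

```text
16.2 [ 0.7029 -0.0458  0.0718] [[-0.1687 -0.9856 -0.0133]
 [-0.9856  0.1688 -0.0065]
 [ 0.0086  0.012  -0.9999]] [ 0.868   0.3335 -1.0514] 0.45992577922395655 side crop origin 146 112 tcp px 221 187 tcp wrist [318.8676 245.1185]
```

View pics/m17.png

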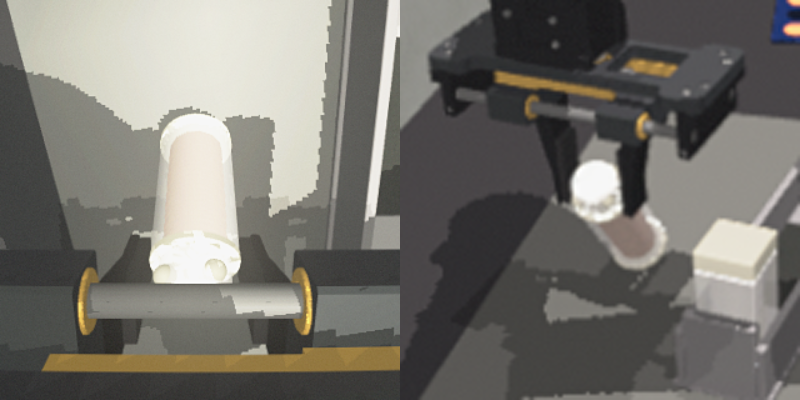

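It's working: the tube has swung to a lean of about 35°, mouth up. I'll raise it a little and let it settle.

{"fn": "servo_tool", "kwargs": {
  "deltas": [
    {"slide":[0,0,-0.12],"spin":0},
    {"slide":[0,0,-0.12],"spin":0},
    {"slide":[0,0,0],"spin":0}
  ]
}}

```text
time_s: 16.5
tcp_pos: [0.7035, -0.0458, 0.0791]
ee_rot: [[-0.168, -0.986, -0.012], [-0.986, 0.169, -0.007], [0.009, 0.011, -1.0]]
wrist_force: [0.1, -0.4, 1.1]
gripper_width: 0.454
```

```bash
python3 look2.py m18
```

```text
16.6 [ 0.7032 -0.0458  0.0787] [[-0.1685 -0.9856 -0.0126]
 [-0.9857  0.1686 -0.0066]
 [ 0.0086  0.0113 -0.9999]] [-0.1526 -0.8578 -0.6745] 0.457530127804567 side crop origin 145 109 tcp px 220 184 tcp wrist [319.2882 244.8021]
```

View pics/m18.png

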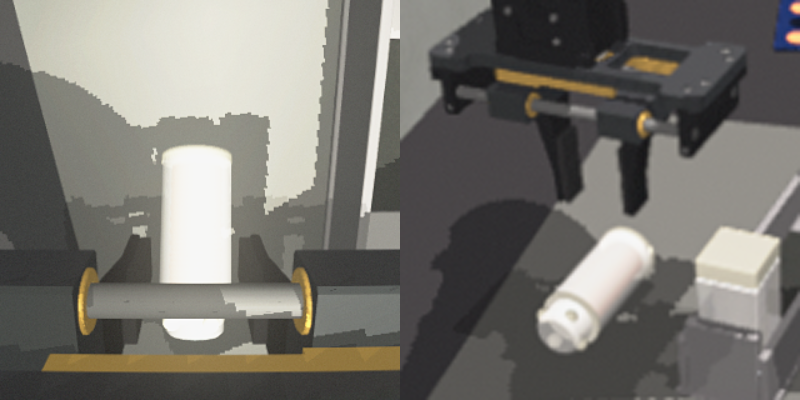

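It slid out and is lying on the mat, still aligned with the tool. I'll measure it and repeat, clamping it mid-swing this time.

```bash
python3 - <<'E'
from h import *
import pickle
np.set_printoptions(precision=4,suppress=True)
w,c=pickle.load(open('m18.pkl','rb'))
q=lambda x,y:(160+x*.8,40+y*.8)
print('foot',onz(w,q(197,148),.04),'mouth', onz(w,q(193,338),.02),onz(w,q(193,338),.01))
S=lambda x,y:(145+(x-400)*.375,109+y*.375)
print('side mouth',onz(c,S(557,332),.02),'foot top',onz(c,S(632,232),.04))
w=cap('wrist');p=[onz(w,q(197,148),.04)]
g=cv2.cvtColor(w['frame'],4)[40:360,160:480];cv2.imwrite('pics/m19.png',g);s=sense();print(s['tcp_pos'],s['time_s'])
E
```

```text
foot [ 0.6963 -0.0891  0.04  ] mouth [0.7206 0.0403 0.02  ] [0.7218 0.0476 0.01  ]
side mouth [0.7161 0.0246 0.02  ] foot top [ 0.6927 -0.0697  0.04  ]
[ 0.7031 -0.0458  0.0784] 16.65
```

View pics/m19.png

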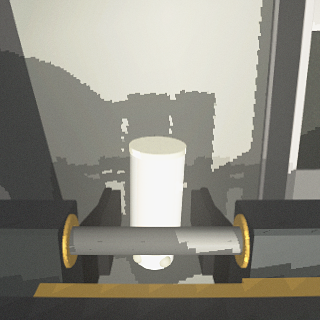

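{"fn": "servo_tool", "kwargs": {
  "deltas": [
    {"slide":[0,0,-0.2],"spin":0},
    {"slide":[0,0,0],"spin":0},
    {"slide":[0,0,0],"spin":0}
  ],
  "gripper": 100
}}

```text
time_s: 16.95
tcp_pos: [0.703, -0.0459, 0.0837]
ee_rot: [[-0.169, -0.986, -0.013], [-0.986, 0.169, -0.007], [0.009, 0.012, -1.0]]
wrist_force: [0.2, -0.1, 0.1]
gripper_width: 0.591
```

```bash
python3 look2.py m20
```

```text
17.05 [ 0.7032 -0.0459  0.0838] [[-0.1685 -0.9856 -0.0131]
 [-0.9857  0.1686 -0.0068]
 [ 0.0089  0.0117 -0.9999]] [ 0.7602 -0.1133  0.1675] 0.6053833463694483 side crop origin 145 107 tcp px 220 182 tcp wrist [318.5443 245.2301]
```

View pics/m20.png

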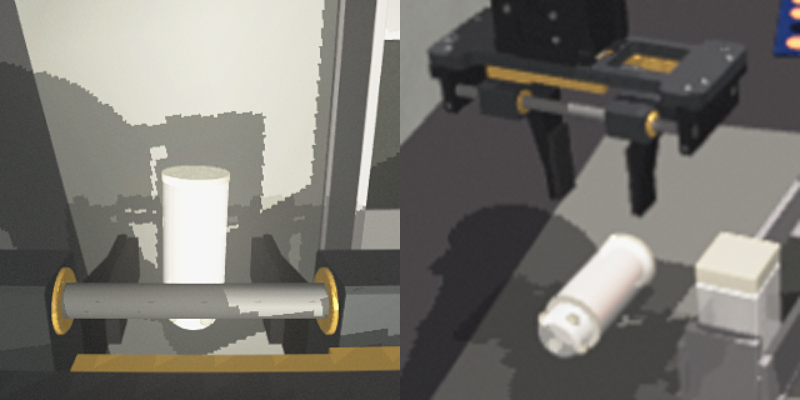

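```bash
python3 - <<'E'
from h import *
import pickle
np.set_printoptions(precision=4,suppress=True)
w,c=pickle.load(open('m20.pkl','rb'))
q=lambda x,y:(160+x*.8,40+y*.8)
S=lambda x,y:(145+(x-400)*.375,107+y*.375)
print('foot top edge',onz(w,q(197,180),.04),'foot L/R',onz(w,q(162,177),.02),onz(w,q(231,177),.02))
print('side mouth',onz(c,S(570,325),.02),'foot top',onz(c,S(632,240),.04))
# candidate: line from foot centre to mouth; body silhouette mid
s=np.array([.7,-.0,.02])
for f in(-.06,-.065,-.07): print(f,proj(w,[.7,f,.04])-[160,40],proj(w,[.7,f,.02])-[160,40])
E
```

```text
foot top edge [ 0.6987 -0.0709  0.04  ] foot L/R [ 0.7196 -0.0714  0.02  ] [ 0.6787 -0.0643  0.02  ]
side mouth [0.7122 0.0104 0.02  ] foot top [ 0.6917 -0.0664  0.04  ]
-0.06 [158.3834 159.2623] [157.8621 151.6861]
-0.065 [157.184  152.4576] [156.7581 145.396 ]
-0.07 [155.9693 145.5664] [155.6412 139.0333]
```

{"fn": "servo_tool", "kwargs": {
  "deltas": [
    {"slide":[-0.7,0,0],"spin":0},
    {"slide":[-0.7,0,0],"spin":0},
    {"slide":[-0.7,0,0.3],"spin":0},
    {"slide":[0,0,0.5],"spin":0},
    {"slide":[0,0,0.4],"spin":0},
    {"slide":[0,0,0],"spin":0}
  ],
  "gripper": 75
}}

```text
time_s: 17.65
tcp_pos: [0.7118, 0.0123, 0.0497]
ee_rot: [[-0.166, -0.986, -0.015], [-0.986, 0.167, -0.007], [0.009, 0.013, -1.0]]
wrist_force: [-0.4, -0.0, -0.1]
gripper_width: 0.708
```

```bash
python3 look2.py m21
```

```text
17.75 [0.7128 0.0117 0.0514] [[-0.1667 -0.9859 -0.0119]
 [-0.986   0.1668 -0.0066]
 [ 0.0085  0.0107 -0.9999]] [ 0.6971 -0.0618 -0.2664] 0.6996140636672201 side crop origin 131 139 tcp px 206 214 tcp wrist [316.975  245.9218]
```

View pics/m21.png

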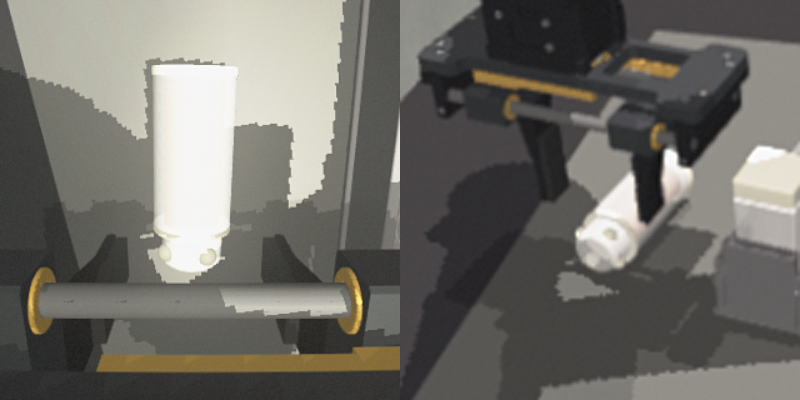

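```bash
python3 - <<'E'
from h import *
import pickle
np.set_printoptions(precision=4,suppress=True)
w,c=pickle.load(open('m21.pkl','rb'))
q=lambda x,y:(160+x*.8,40+y*.8)
f=onz(w,q(195,68),.04);s=onz(w,q(191,228),.04);m=onz(w,q(190,270),.02)
print(f,s,m,np.linalg.norm((s-f)[:2]),np.linalg.norm((m-f)[:2]))
print('R edge',onz(w,q(237,72),.02),onz(w,q(233,225),.02),'L',onz(w,q(153,72),.02),onz(w,q(153,225),.02))
E
```

```text
[ 0.6995 -0.07    0.04  ] [0.7135 0.0015 0.04  ] [0.7194 0.0333 0.02  ] 0.07283377558398915 0.10517284549317395
R edge [ 0.6796 -0.0655  0.02  ] [0.6924 0.0112 0.02  ] L [ 0.7192 -0.0722  0.02  ] [0.7343 0.004  0.02  ]
```

{"fn": "servo_tool", "kwargs": {
  "deltas": [
    {"slide":[0.2,0,0.4],"spin":0},
    {"slide":[0,0,0.5],"spin":0},
    {"slide":[0,0,0.5],"spin":0},
    {"slide":[0,0,0.15],"spin":0},
    {"slide":[0,0,0],"spin":0}
  ]
}}

```text
time_s: 18.25
tcp_pos: [0.7115, 0.004, 0.0098]
ee_rot: [[-0.169, -0.985, -0.011], [-0.985, 0.17, -0.007], [0.008, 0.01, -1.0]]
wrist_force: [-0.5, 0.2, 0.5]
gripper_width: 0.705
```

{"fn": "servo_tool", "kwargs": {
  "deltas": [
    {"slide":[0,0,0],"spin":0},
    {"slide":[0,0,0],"spin":0},
    {"slide":[0,0,0],"spin":0},
    {"slide":[0,0,0],"spin":0},
    {"slide":[0,0,-0.5],"spin":0},
    {"slide":[0,0,-0.9],"spin":0},
    {"slide":[0,0,-0.9],"spin":0},
    {"slide":[0,0,-0.8],"spin":0},
    {"slide":[0,0,-0.3],"spin":0},
    {"slide":[0,0,0],"spin":0}
  ],
  "gripper": 255
}}

```text
time_s: 19.25
tcp_pos: [0.7122, 0.005, 0.1007]
ee_rot: [[-0.17, -0.985, -0.011], [-0.985, 0.17, -0.006], [0.008, 0.01, -1.0]]
wrist_force: [0.1, -0.1, -1.5]
gripper_width: 0.45
```

{"fn": "servo_tool", "kwargs": {
  "deltas": [
    {"slide":[0,0,0],"spin":0},
    {"slide":[0,0,0],"spin":0}
  ],
  "gripper": 139
}}

```text
time_s: 19.45
tcp_pos: [0.7113, 0.005, 0.0996]
ee_rot: [[-0.17, -0.985, -0.013], [-0.985, 0.17, -0.006], [0.008, 0.012, -1.0]]
wrist_force: [-0.1, -0.4, -2.0]
gripper_width: 0.453
```

```bash
python3 look2.py m22
```

```text
19.55 [0.7112 0.005  0.0992] [[-0.1699 -0.9854 -0.0138]
 [-0.9854  0.17   -0.0057]
 [ 0.008   0.0126 -0.9999]] [ 0.0778  0.2794 -1.3084] 0.44791005769510356 side crop origin 130 114 tcp px 205 189 tcp wrist [319.0617 244.6812]
```

View pics/m22.png

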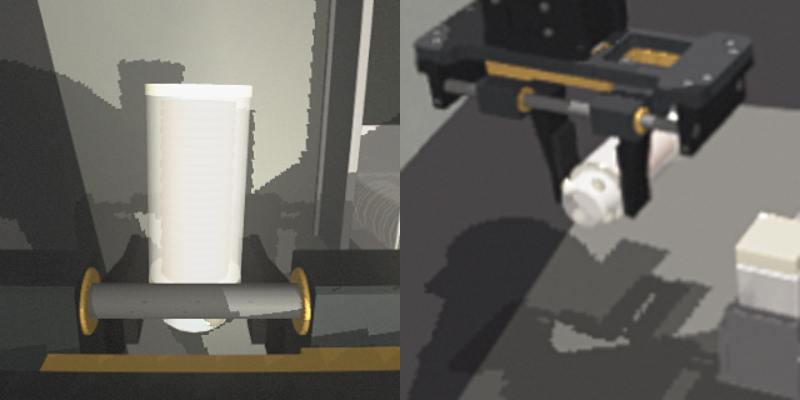

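{"fn": "servo_tool", "kwargs": {
  "deltas": [
    {"slide":[0,0,0],"spin":0},
    {"slide":[0,0,0],"spin":0},
    {"slide":[0,0,0],"spin":0}
  ],
  "gripper": 138
}}

```text
time_s: 19.85
tcp_pos: [0.7104, 0.0047, 0.0971]
ee_rot: [[-0.17, -0.985, -0.017], [-0.985, 0.17, -0.007], [0.01, 0.016, -1.0]]
wrist_force: [-0.5, 0.6, 0.1]
gripper_width: 0.458
```

```bash
python3 - <<'E'
from h import *
w=cap('wrist');cv2.imwrite('pics/m23.png',cv2.cvtColor(w['frame'],4)[40:360,160:480])
E
```

```text
(no output)
```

View pics/m23.png

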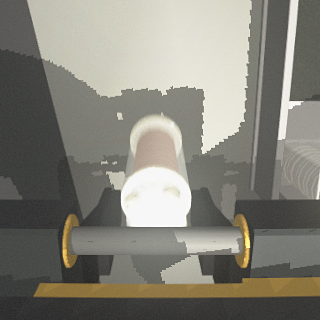

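The swing has brought it close to upright, so I'll clamp now.

{"fn": "servo_tool", "kwargs": {
  "deltas": [
    {"slide":[0,0,0],"spin":0},
    {"slide":[0,0,0],"spin":0}
  ],
  "gripper": 255
}}

```text
time_s: 20.1
tcp_pos: [0.711, 0.0047, 0.098]
ee_rot: [[-0.17, -0.985, -0.016], [-0.985, 0.17, -0.007], [0.009, 0.014, -1.0]]
wrist_force: [-1.0, 0.1, 0.1]
gripper_width: 0.353
```

```bash
python3 look2.py m24
```

```text
20.2 [0.7117 0.0048 0.0992] [[-0.1691 -0.9855 -0.0138]
 [-0.9856  0.1692 -0.007 ]
 [ 0.0093  0.0124 -0.9999]] [-1.8209  0.4615  6.6182] 0.29058699018990514 side crop origin 130 114 tcp px 205 189 tcp wrist [317.6863 246.4699]
```

View pics/m24.png

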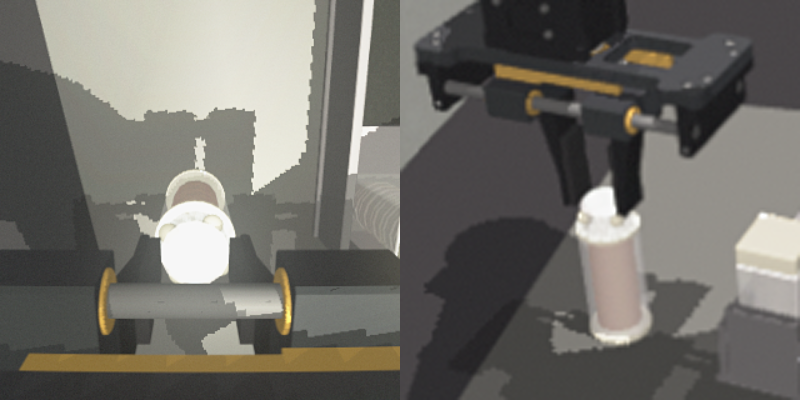

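The tube is standing on its foot on the mat, almost upright, with the tips squeezing the mouth edge. I'll open so it settles upright.

{"fn": "servo_tool", "kwargs": {
  "deltas": [
    {"slide":[0,0,0],"spin":0},
    {"slide":[0,0,0],"spin":0},
    {"slide":[0,0,0],"spin":0}
  ],
  "gripper": 90
}}

```text
time_s: 20.5
tcp_pos: [0.7131, 0.0051, 0.1017]
ee_rot: [[-0.169, -0.986, -0.009], [-0.986, 0.169, -0.007], [0.008, 0.008, -1.0]]
wrist_force: [0.1, 0.0, -0.2]
gripper_width: 0.48
```

```bash
python3 look2.py m25
```

```text
20.6 [0.7129 0.005  0.1014] [[-0.1686 -0.9856 -0.0097]
 [-0.9856  0.1687 -0.0067]
 [ 0.0082  0.0084 -0.9999]] [-0.1466 -0.6916  0.3801] 0.5714779683067875 side crop origin 129 113 tcp px 204 188 tcp wrist [319.1129 244.791 ]
```

View pics/m25.png

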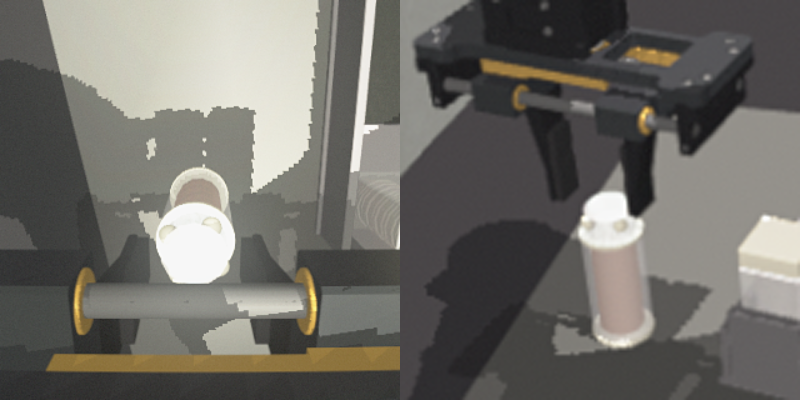

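```bash
python3 - <<'E'
from h import *
import pickle
np.set_printoptions(precision=4,suppress=True)
w,c=pickle.load(open('m25.pkl','rb'))
q=lambda x,y:(160+x*.8,40+y*.8)
S=lambda x,y:(129+(x-400)*.375,113+y*.375)
print('shoulder',onz(w,q(196,238),.081),'foot',onz(w,q(200,197),.0),'side foot',onz(c,S(624,326),0),'side mouth',onz(c,S(607,205),.1),'side shoulder',onz(c,S(611,232),.081))
w=cap('wrist');cv2.imwrite('pics/m26.png',cv2.resize(cv2.cvtColor(w['frame'],4)[160:300,240:400],(640,560),interpolation=2))
E
```

```text
shoulder [0.7139 0.0043 0.081 ] foot [0.7106 0.007  0.    ] side foot [0.7091 0.0025 0.    ] side mouth [0.7089 0.0064 0.1   ] side shoulder [0.7075 0.0085 0.081 ]
```

View pics/m26.png

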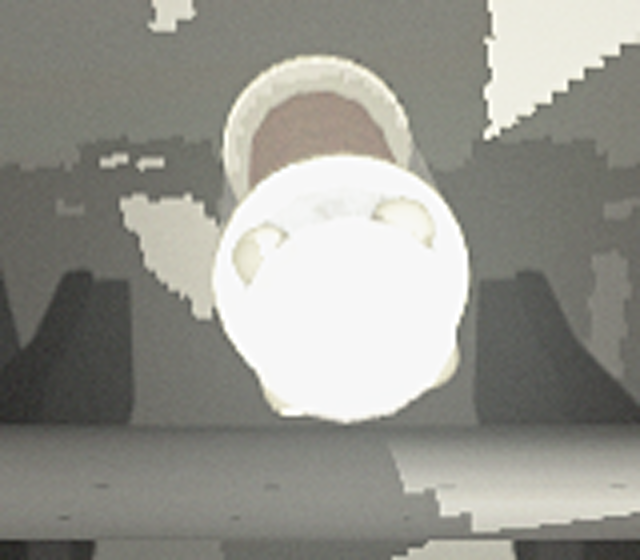

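Upright on the mat at about (0.711, 0.005). Next I'll grip it properly at mid-body.

{"fn": "servo_tool", "kwargs": {
  "deltas": [
    {"slide":[0,0,0],"spin":0},
    {"slide":[0,0,0.6],"spin":0},
    {"slide":[0,0,0.8],"spin":0},
    {"slide":[0,0,0.7],"spin":0},
    {"slide":[0,0,0.3],"spin":0},
    {"slide":[0,0,0],"spin":0}
  ],
  "gripper": 60
}}

```text
time_s: 21.25
tcp_pos: [0.7106, 0.0043, 0.0347]
ee_rot: [[-0.169, -0.985, -0.014], [-0.985, 0.17, -0.007], [0.009, 0.012, -1.0]]
wrist_force: [0.8, -0.2, -0.2]
gripper_width: 0.765
```

{"fn": "servo_tool", "kwargs": {
  "deltas": [
    {"slide":[0,0,0],"spin":0},
    {"slide":[0,0,0],"spin":0},
    {"slide":[0,0,0],"spin":0},
    {"slide":[0,0,0],"spin":0},
    {"slide":[0,0,-0.4],"spin":0},
    {"slide":[0,0,-0.9],"spin":0},
    {"slide":[0,0,-0.9],"spin":0},
    {"slide":[0,0,-0.6],"spin":0},
    {"slide":[0,0,0],"spin":0}
  ],
  "gripper": 255
}}

```text
time_s: 22.15
tcp_pos: [0.7121, 0.0049, 0.1107]
ee_rot: [[-0.169, -0.985, -0.011], [-0.985, 0.17, -0.006], [0.008, 0.01, -1.0]]
wrist_force: [0.1, 0.1, -1.2]
gripper_width: 0.457
```

```bash
python3 look2.py m27
```

```text
22.25 [0.7104 0.0048 0.1078] [[-0.1701 -0.9853 -0.0162]
 [-0.9854  0.1702 -0.0063]
 [ 0.0089  0.0149 -0.9998]] [-0.3172 -1.2313 -2.631 ] 0.45367452040997086 side crop origin 130 110 tcp px 205 185 tcp wrist [321.498  242.4296]
```

View pics/m27.png

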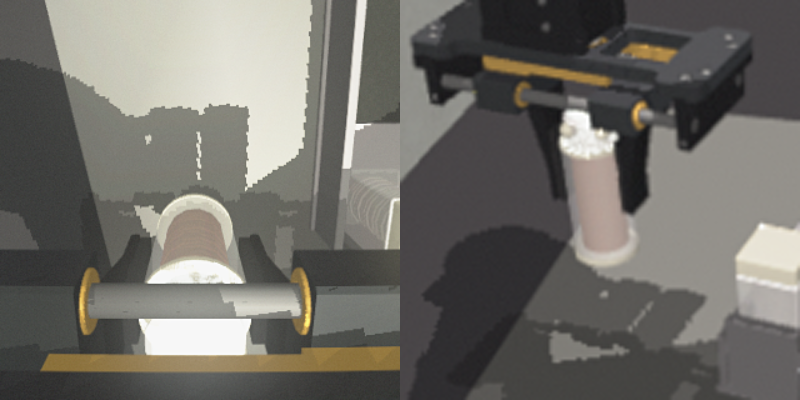

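{"fn": "servo_tool", "kwargs": {
  "deltas": [
    {"slide":[0.5,0,-0.05],"spin":0},
    {"slide":[0.8,0.3,-0.05],"spin":0},
    {"slide":[0.8,0.6,0],"spin":0},
    {"slide":[0.8,0.8,0],"spin":0},
    {"slide":[0.6,0.9,0],"spin":0},
    {"slide":[0.4,0.9,0],"spin":0},
    {"slide":[0,0.6,0],"spin":0},
    {"slide":[0,0.3,0],"spin":0},
    {"slide":[0,0,0],"spin":0}
  ]
}}

```text
time_s: 23.15
tcp_pos: [0.5724, -0.082, 0.1029]
ee_rot: [[-0.174, -0.984, -0.037], [-0.985, 0.175, -0.008], [0.014, 0.035, -0.999]]
wrist_force: [0.2, 0.3, -1.6]
gripper_width: 0.451
```

```bash
python3 look2.py m28
```

```text
23.25 [ 0.574  -0.0817  0.103 ] [[-0.1739 -0.9841 -0.0358]
 [-0.9847  0.1743 -0.0081]
 [ 0.0142  0.0338 -0.9993]] [ 0.9979 -0.328  -1.6741] 0.451715124613755 side crop origin 220 95 tcp px 295 170 tcp wrist [316.1871 246.1468]
```

View pics/m28.png

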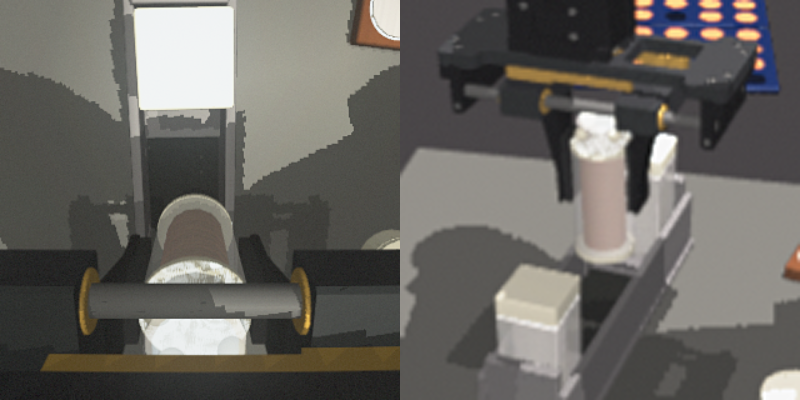

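```bash
python3 - <<'E'
from h import *
import pickle
np.set_printoptions(precision=4,suppress=True)
w,c=pickle.load(open('m28.pkl','rb'))
a=cv2.resize(cv2.cvtColor(w['frame'],4)[110:260,240:370],(520,600),interpolation=2);cv2.imwrite('pics/m28w.png',a)
E
```

```text
(no output)
```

View pics/m28w.png

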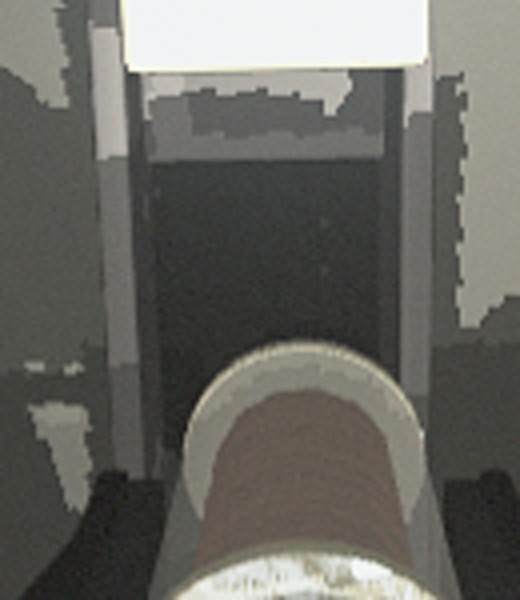

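```bash
python3 - <<'E'
from h import *
import pickle
np.set_printoptions(precision=4,suppress=True)
w,c=pickle.load(open('m28.pkl','rb'))
q=lambda x,y:(240+x/4,110+y/4)
A=onz(w,q(152,160),.016);B=onz(w,q(382,160),.016);print('pad end',A,B,np.linalg.norm(A-B))
u=np.array([.171,.985,0]);v=np.array([.985,-.171,0])
print('padc from end',(A+B)/2+u*.05)
for z,r_ in((.046,[(105,300),(133,300),(400,300),(432,300)]),):
    for p in r_:
        P=onz(w,q(*p),z);print(P, 'across',P@v)
for z in(.066,.07):
    L=onz(w,q(185,455),z);R=onz(w,q(424,455),z);T=onz(w,q(304,342),z);print('foot',L,R,T,np.linalg.norm(L-R),'mid across',(L+R)@v/2,'along T',T@u)
print('pad centre across',((A+B)/2)@v,'along',((A+B)/2)@u+.05, 'tcp',np.array(sense()['tcp_pos'])@v,np.array(sense()['tcp_pos'])@u)
E
```

```text
pad end [ 0.5934 -0.13    0.016 ] [ 0.5478 -0.1216  0.016 ] 0.046394880200224406
padc from end [ 0.5792 -0.0766  0.016 ]
[ 0.6039 -0.1099  0.046 ] across 0.6135986079931809
[ 0.5989 -0.109   0.046 ] across 0.6085079036171904
[ 0.5508 -0.1     0.046 ] across 0.5596627907763311
[ 0.545  -0.0989  0.046 ] across 0.5537557741456347
foot [ 0.593  -0.0849  0.066 ] [ 0.5524 -0.0772  0.066 ] [ 0.5693 -0.101   0.066 ] 0.04129998743417453 mid across 0.5779395306923517 along T -0.002184844435252611
foot [ 0.5924 -0.0864  0.07  ] [ 0.5527 -0.0788  0.07  ] [ 0.5692 -0.1022  0.07  ] 0.040477095436792565 mid across 0.5780803198726736 along T -0.0033108087452067806
pad centre across 0.583555338838526 along 0.02365164852563794 tcp 0.5793125208202663 0.01767476814644022
```

{"fn": "servo_tool", "kwargs": {
  "deltas": [
    {"slide":[-0.12,-0.15,0],"spin":0},
    {"slide":[-0.12,-0.15,0],"spin":0},
    {"slide":[0,0,0.3],"spin":0},
    {"slide":[0,0,0.3],"spin":0},
    {"slide":[0,0,0],"spin":0}
  ]
}}

```text
time_s: 23.75
tcp_pos: [0.5855, -0.0761, 0.0853]
ee_rot: [[-0.173, -0.984, -0.035], [-0.985, 0.173, -0.008], [0.014, 0.033, -0.999]]
wrist_force: [-0.7, 0.2, -1.6]
gripper_width: 0.455
```

```bash
python3 - <<'E'
from h import *
import pickle
np.set_printoptions(precision=4,suppress=True)
w=cap('wrist');pickle.dump(w,open('m29.pkl','wb'))
a=cv2.resize(cv2.cvtColor(w['frame'],4)[110:260,240:370],(520,600),interpolation=2);cv2.imwrite('pics/m29w.png',a)
s=sense();p=np.array(s['tcp_pos']);print(s['time_s'],p,p@[.985,-.171,0],p@[.171,.985,0],s['ee_rot'][:,2],s['wrist_force'])
E
```

```text
23.8 [ 0.5858 -0.0762  0.0858] 0.5900479799994889 0.025165064685985592 [-0.034  -0.0085 -0.9994] [-0.2671  0.5123 -2.5945]
```

View pics/m29w.png

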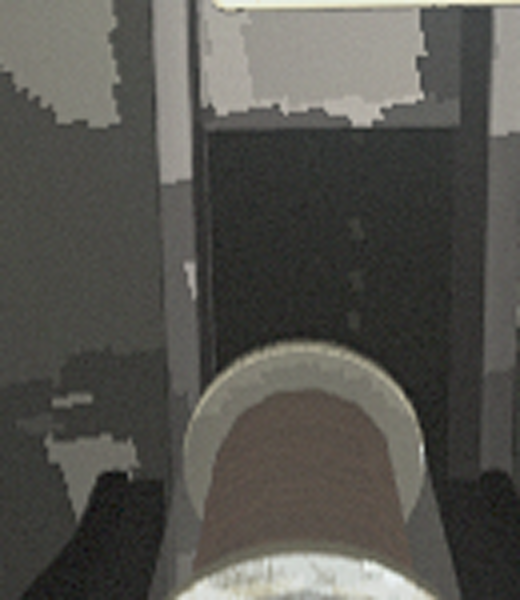

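```bash
python3 - <<'E'
from h import *
import pickle
np.set_printoptions(precision=4,suppress=True)
w=pickle.load(open('m29.pkl','rb'))
q=lambda x,y:(240+x/4,110+y/4)
v=np.array([.985,-.171,0]);u=np.array([.171,.985,0])
for p in((196,250),(489,250)): print(onz(w,q(*p),.046)@v)
A=onz(w,q(207,130),.016);B=onz(w,q(460,128),.016);print('pad',(A+B)@v/2,(A+B)@u/2+.05)
for z in(.045,.05): print('foot',(onz(w,q(185,455),z)+onz(w,q(424,455),z))@v/2,onz(w,q(304,342),z)@u+.02)
E
```

```text
0.6079776459586145
0.5589650045301655
pad 0.5833948561339842 0.02373847950017469
foot 0.5898782696326846 0.026836298997913406
foot 0.5900445002625242 0.02542815814554529
```

{"fn": "servo_tool", "kwargs": {
  "deltas": [
    {"slide":[0.04,0.1,0],"spin":0},
    {"slide":[0.04,0.08,0],"spin":0},
    {"slide":[0,0,0],"spin":0},
    {"slide":[0,0,0],"spin":0}
  ]
}}

```text
time_s: 24.2
tcp_pos: [0.5805, -0.0776, 0.0862]
ee_rot: [[-0.172, -0.984, -0.034], [-0.985, 0.173, -0.009], [0.014, 0.032, -0.999]]
wrist_force: [0.2, -0.1, -1.4]
gripper_width: 0.456
```

```bash
python3 - <<'E'
from h import *
import pickle
np.set_printoptions(precision=4,suppress=True)
w=cap('wrist');pickle.dump(w,open('m30.pkl','wb'))
a=cv2.resize(cv2.cvtColor(w['frame'],4)[110:260,240:370],(520,600),interpolation=2);cv2.imwrite('pics/m30w.png',a)
s=sense();p=np.array(s['tcp_pos']);print(s['time_s'],p,p@[.985,-.171,0],p@[.171,.985,0],s['ee_rot'][:,2],s['wrist_force'])
E
```

```text
24.25 [ 0.5805 -0.0776  0.0863] 0.5850972363038676 0.022844627326673667 [-0.0338 -0.0086 -0.9994] [ 0.7235 -0.1536 -1.7064]
```

View pics/m30w.png

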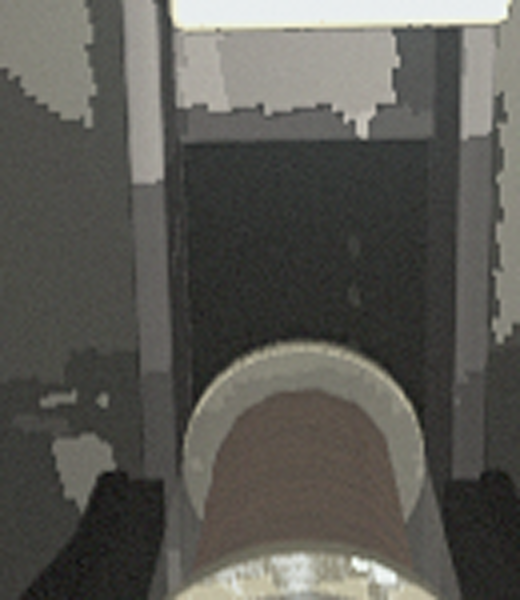

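{"fn": "servo_tool", "kwargs": {
  "deltas": [
    {"slide":[0,0,0.3],"spin":0},
    {"slide":[0,0,0.3],"spin":0},
    {"slide":[0,0,0.3],"spin":0},
    {"slide":[0,0,0.2],"spin":0},
    {"slide":[0,0,0.1],"spin":0},
    {"slide":[0,0,0],"spin":0}
  ]
}}

```text
time_s: 24.85
tcp_pos: [0.5794, -0.0779, 0.0535]
ee_rot: [[-0.172, -0.984, -0.034], [-0.985, 0.173, -0.009], [0.015, 0.032, -0.999]]
wrist_force: [-0.4, 0.3, 0.2]
gripper_width: 0.454
```

```bash
python3 look2.py m31
```

```text
24.95 [ 0.5796 -0.0779  0.0538] [[-0.1725 -0.9844 -0.0335]
 [-0.9849  0.1728 -0.0086]
 [ 0.0142  0.0315 -0.9994]] [-0.4798 -0.455  -1.5604] 0.4498600540037217 side crop origin 217 118 tcp px 292 193 tcp wrist [318.6049 245.489 ]
```

View pics/m31.png

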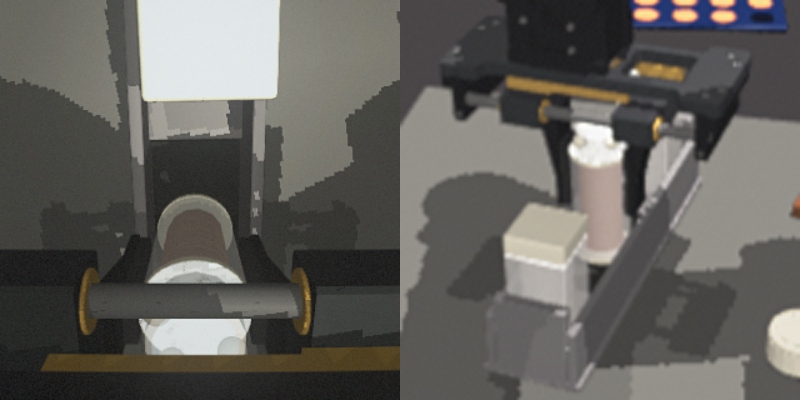

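{"fn": "servo_tool", "kwargs": {
  "deltas": [
    {"slide":[0,0,0.06],"spin":0},
    {"slide":[0,0,0.04],"spin":0},
    {"slide":[0,0,0],"spin":0}
  ]
}}

```text
time_s: 25.25
tcp_pos: [0.5798, -0.0779, 0.053]
ee_rot: [[-0.172, -0.985, -0.032], [-0.985, 0.172, -0.009], [0.014, 0.03, -0.999]]
wrist_force: [-0.3, 0.2, 2.0]
gripper_width: 0.452
```

{"fn": "servo_tool", "kwargs": {
  "deltas": [
    {"slide":[0,0,0],"spin":0},
    {"slide":[0,0,0],"spin":0},
    {"slide":[0,0,0],"spin":0},
    {"slide":[0,0,0],"spin":0}
  ],
  "gripper": 85
}}

```text
time_s: 25.65
tcp_pos: [0.5808, -0.0779, 0.0533]
ee_rot: [[-0.172, -0.985, -0.029], [-0.985, 0.172, -0.009], [0.014, 0.028, -1.0]]
wrist_force: [-0.2, 0.1, 0.6]
gripper_width: 0.648
```

{"fn": "servo_tool", "kwargs": {
  "deltas": [
    {"slide":[0,0,-0.5],"spin":0},
    {"slide":[0,0,-0.9],"spin":0},
    {"slide":[0,0,-0.9],"spin":0},
    {"slide":[0,0,-0.9],"spin":0},
    {"slide":[0,0,-0.9],"spin":0},
    {"slide":[0,0,-0.4],"spin":0}
  ]
}}

```text
time_s: 26.25
tcp_pos: [0.5842, -0.0773, 0.172]
ee_rot: [[-0.172, -0.985, -0.031], [-0.985, 0.172, -0.01], [0.015, 0.029, -0.999]]
wrist_force: [-0.1, -0.4, -0.3]
gripper_width: 0.667
```

```bash
python3 look2.py m32
```

```text
26.35 [ 0.584  -0.0772  0.1711] [[-0.1719 -0.9846 -0.0311]
 [-0.985   0.1723 -0.0093]
 [ 0.0145  0.029  -0.9995]] [ 0.2088 -0.341  -0.4991] 0.6651544327806045 side crop origin 214 61 tcp px 289 136 tcp wrist [319.0338 244.5866]
```

View pics/m32.png

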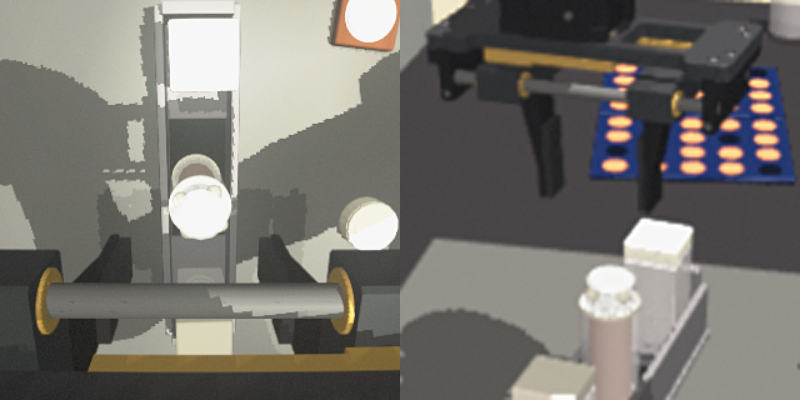

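The tube stands upright on the pad and is released. Now for the small cap at about (0.432, -0.0045).

{"fn": "servo_tool", "kwargs": {
  "deltas": [
    {"slide":[-0.25,0.6,0],"spin":0},
    {"slide":[-0.25,0.9,0],"spin":0},
    {"slide":[-0.25,0.95,0],"spin":0},
    {"slide":[-0.25,0.95,0],"spin":0},
    {"slide":[-0.25,0.95,0.2],"spin":0},
    {"slide":[-0.25,0.9,0.4],"spin":0},
    {"slide":[-0.2,0.7,0.6],"spin":0},
    {"slide":[0,0.2,0.6],"spin":0},
    {"slide":[0,0,0.4],"spin":0},
    {"slide":[0,0,0],"spin":0}
  ],
  "gripper": 60
}}

```text
time_s: 27.35
tcp_pos: [0.424, -0.0085, 0.1082]
ee_rot: [[-0.176, -0.983, -0.051], [-0.984, 0.176, -0.011], [0.02, 0.049, -0.999]]
wrist_force: [-0.3, -0.2, 0.5]
gripper_width: 0.763
```

```bash
python3 look2.py m33
```

```text
27.45 [ 0.4256 -0.0083  0.1095] [[-0.1756 -0.9833 -0.0483]
 [-0.9843  0.1763 -0.0104]
 [ 0.0188  0.0458 -0.9988]] [ 0.1177  0.9499 -0.7672] 0.770249472535547 side crop origin 301 123 tcp px 376 198 tcp wrist [316.3178 246.9007]
```

View pics/m33.png

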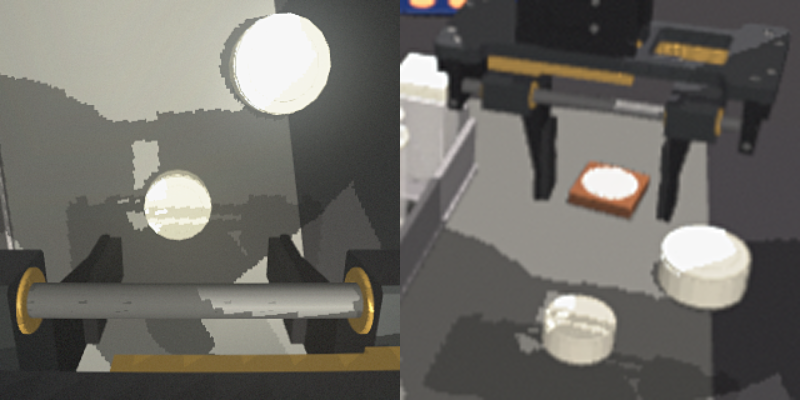

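```bash
python3 - <<'E'
from h import *
import pickle
np.set_printoptions(precision=4,suppress=True)
w,c=pickle.load(open('m33.pkl','rb'))
f=w['frame'];hsv=cv2.cvtColor(f,cv2.COLOR_RGB2HSV)
q=lambda x,y:(160+x*.8,40+y*.8)
top=onz(w,q(178,202),.02);print(top, tri([(w,q(178,202)),(c,(301+(580-400)*.375,123+313*.375))]))
print(onz(w,q(144,205),.02),onz(w,q(212,205),.02))
s=sense();R=s['ee_rot'];p=s['tcp_pos']
tgt=np.array([top[0],top[1],.005]);print(R.T@(tgt-p)/.025)
E
```

```text
[ 0.4327 -0.0102  0.02  ] (array([ 0.4321, -0.0102,  0.02  ]), [np.float64(0.0005647030080677976), np.float64(0.0005647030080677764)])
[ 0.4556 -0.0125  0.02  ] [ 0.4103 -0.0037  0.02  ]
[-0.053  -0.4844  4.1602]
```

{"fn": "servo_tool", "kwargs": {
  "deltas": [
    {"slide":[-0.06,-0.2,0.4],"spin":0},
    {"slide":[-0.06,-0.2,0.7],"spin":0},
    {"slide":[0,0,0.8],"spin":0},
    {"slide":[0,0,0.7],"spin":0},
    {"slide":[0,0,0.3],"spin":0},
    {"slide":[0,0,0],"spin":0}
  ]
}}

```text
time_s: 28.05
tcp_pos: [0.4402, -0.0072, 0.0342]
ee_rot: [[-0.177, -0.983, -0.039], [-0.984, 0.178, -0.008], [0.015, 0.037, -0.999]]
wrist_force: [-0.8, 0.4, 0.5]
gripper_width: 0.766
```

```bash
python3 look2.py m34; python3 - <<'E'
from h import *
s=sense();print(s['ee_rot'].T@(np.array([.4325,-.008,.005])-s['tcp_pos'])/.025)
E
```

```text
28.15 [ 0.4409 -0.007   0.0353] [[-0.1772 -0.9835 -0.037 ]
 [-0.9841  0.1776 -0.0075]
 [ 0.0139  0.035  -0.9993]] [1.1048 0.0959 0.0783] 0.7609976197201904 side crop origin 288 158 tcp px 363 233 tcp wrist [317.7767 246.5207]
[0.08235423 0.28006793 1.22300641]
```

View pics/m34.png

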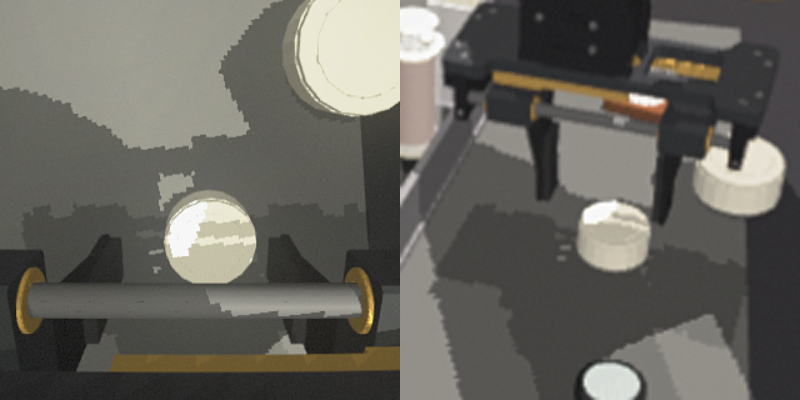

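{"fn": "servo_tool", "kwargs": {
  "deltas": [
    {"slide":[0.03,0.13,0.3],"spin":0},
    {"slide":[0.03,0.1,0.4],"spin":0},
    {"slide":[0,0,0.3],"spin":0},
    {"slide":[0,0,0.15],"spin":0},
    {"slide":[0,0,0],"spin":0}
  ]
}}

```text
time_s: 28.65
tcp_pos: [0.4359, -0.0069, 0.0076]
ee_rot: [[-0.177, -0.984, -0.03], [-0.984, 0.177, -0.005], [0.01, 0.028, -1.0]]
wrist_force: [-0.0, 0.4, -0.3]
gripper_width: 0.761
```

```bash
python3 look2.py m35
```

```text
28.75 [ 0.4363 -0.0068  0.008 ] [[-0.1768 -0.9838 -0.0289]
 [-0.9842  0.177  -0.0049]
 [ 0.0099  0.0276 -0.9996]] [-0.3751 -0.3415  1.0136] 0.7622329435170417 side crop origin 290 171 tcp px 365 246 tcp wrist [318.1677 245.7064]
```

View pics/m35.png

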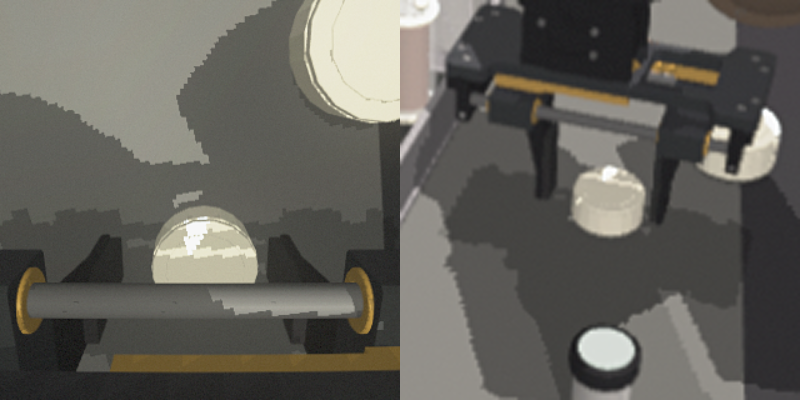

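```bash
python3 - <<'E'
from h import *
import pickle
np.set_printoptions(precision=4,suppress=True)
w,c=pickle.load(open('m35.pkl','rb'))
q=lambda x,y:(160+x*.8,40+y*.8)
L=onz(w,q(152,268),.02);R=onz(w,q(257,268),.02);T=onz(w,q(205,216),.02);u=np.array([.174,.985,0])
print(L,R,np.linalg.norm(L-R),T+u*.023)
S=lambda x,y:(290+(x-400)*.375,171+y*.375)
print('side',onz(c,S(608,188),.02))
E
```

```text
[ 0.4558 -0.0111  0.02  ] [ 0.4115 -0.0024  0.02  ] 0.045230773743355115 [ 0.4335 -0.0074  0.02  ]
side [ 0.4322 -0.0069  0.02  ]
```

{"fn": "servo_tool", "kwargs": {
  "deltas": [
    {"slide":[0,0.08,0.08],"spin":0},
    {"slide":[0,0,0.04],"spin":0},
    {"slide":[0,0,0],"spin":0}
  ]
}}

```text
time_s: 29.05
tcp_pos: [0.4348, -0.0061, 0.0055]
ee_rot: [[-0.177, -0.984, -0.027], [-0.984, 0.177, -0.004], [0.009, 0.026, -1.0]]
wrist_force: [0.7, -0.5, -0.1]
gripper_width: 0.762
```

{"fn": "servo_tool", "kwargs": {
  "deltas": [
    {"slide":[0,0,0],"spin":0},
    {"slide":[0,0,0],"spin":0},
    {"slide":[0,0,0],"spin":0},
    {"slide":[0,0,0],"spin":0},
    {"slide":[0,0,0],"spin":0}
  ],
  "gripper": 255
}}

```text
time_s: 29.55
tcp_pos: [0.4349, -0.0061, 0.0058]
ee_rot: [[-0.177, -0.984, -0.027], [-0.984, 0.177, -0.004], [0.009, 0.025, -1.0]]
wrist_force: [0.3, -0.2, -0.7]
gripper_width: 0.52
```

{"fn": "servo_tool", "kwargs": {
  "deltas": [
    {"slide":[0,0,-0.3],"spin":0},
    {"slide":[0,0,-0.6],"spin":0},
    {"slide":[0,0,-0.8],"spin":0},
    {"slide":[0,0,-0.9],"spin":0},
    {"slide":[0,0,-0.9],"spin":0},
    {"slide":[0,0,-0.9],"spin":0},
    {"slide":[0,0,-0.9],"spin":0},
    {"slide":[0,0,-0.6],"spin":0},
    {"slide":[0,0,-0.2],"spin":0}
  ]
}}

```text
time_s: 30.45
tcp_pos: [0.438, -0.0061, 0.1673]
ee_rot: [[-0.177, -0.984, -0.027], [-0.984, 0.177, -0.005], [0.009, 0.026, -1.0]]
wrist_force: [0.1, -0.9, -0.7]
gripper_width: 0.523
```

```bash
python3 - <<'E'
from h import *
import pickle
np.set_printoptions(precision=4,suppress=True)
w,_=pickle.load(open('m32.pkl','rb'))
c=cap('side');t=cap('top');pickle.dump((c,t),open('n2.pkl','wb'))
cv2.imwrite('pics/n2.png',np.hstack([cv2.resize(cv2.cvtColor(c['frame'],4)[140:260,230:330],(400,480),interpolation=2),cv2.resize(cv2.cvtColor(t['frame'],4)[140:210,330:388],(398,480),interpolation=2)]))
a=cv2.resize(cv2.cvtColor(w['frame'],4)[150:240,280:360],(533,600),interpolation=2);cv2.imwrite('pics/m32w.png',a)
s=sense();print(s['time_s'],s['tcp_pos'],s['ee_rot'],s['wrist_force'],s['gripper_width'])
E
```

```text
30.55 [ 0.4375 -0.0062  0.1661] [[-0.1771 -0.9838 -0.0286]
 [-0.9841  0.1773 -0.0048]
 [ 0.0098  0.0273 -0.9996]] [0.3428 0.1798 0.4969] 0.5232757679931911
```

View pics/n2.png

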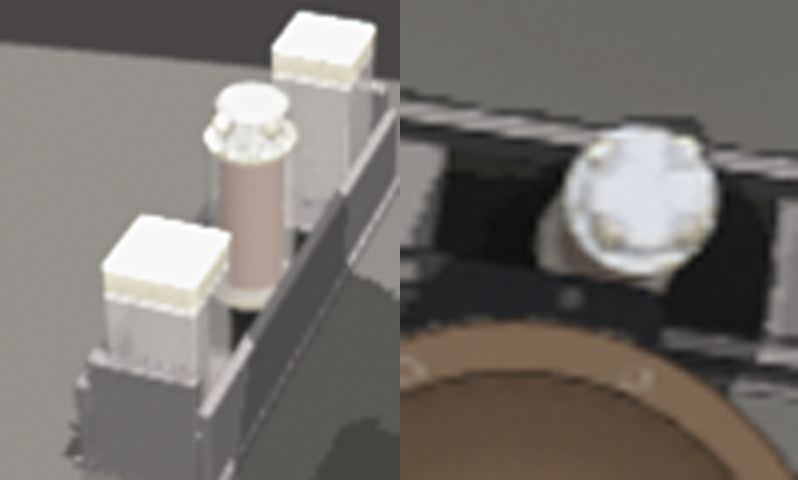

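View pics/m32w.png

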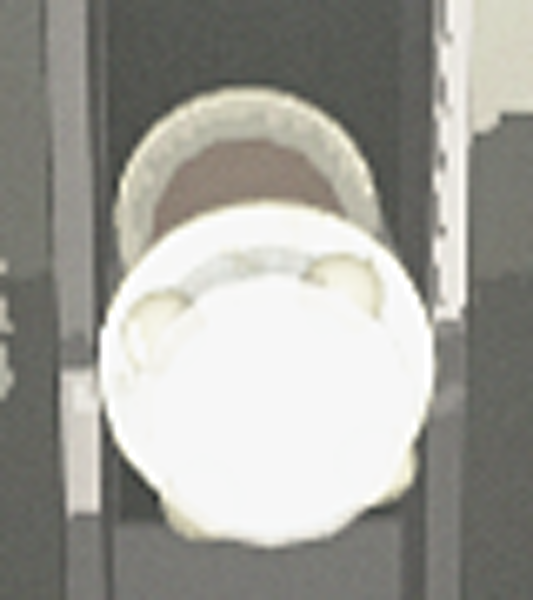

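```bash
python3 - <<'E'
from h import *
import pickle
np.set_printoptions(precision=4,suppress=True)
w,_=pickle.load(open('m32.pkl','rb'));c,t=pickle.load(open('n2.pkl','rb'))
print('wrist mouth',onz(w,(320.8-.5,211.5-.5),.116),'sh',onz(w,(319.5,204.2),.097))
print('top sh',onz(t,(365-.2,169.1),.097),'side mouth',onz(c,(293,166),.116))
print(tri([(w,(319.5,204.2)),(t,(364.8,169.1))]),tri([(w,(320.3,211)),(c,(293,166))]))
# foot centre wrist: circle top 85, x 116-380
print('foot',onz(w,(280+248/6.67-.5,150+218/6.67-.5),.016))
s=sense();print(s['ee_rot'].T@(np.array([.582,-.077,.16])-s['tcp_pos'])/.025)
E
```

```text
wrist mouth [ 0.5806 -0.0786  0.116 ] sh [ 0.5806 -0.078   0.097 ]
top sh [ 0.5779 -0.0758  0.097 ] side mouth [ 0.5766 -0.0729  0.116 ]
(array([ 0.5798, -0.0763,  0.0907]), [np.float64(0.0008918532485283303), np.float64(0.0008918532485285031)]) (array([ 0.5792, -0.0779,  0.1131]), [np.float64(0.0015351434422779082), np.float64(0.0015351434422778564)])
foot [ 0.5805 -0.0771  0.016 ]
[ 1.7629 -6.1949  0.0934]
```

{"fn": "servo_tool", "kwargs": {
  "deltas": [
    {"slide":[0.22,-0.5,0],"spin":0},
    {"slide":[0.22,-0.8,0],"spin":0},
    {"slide":[0.22,-0.9,0],"spin":0},
    {"slide":[0.22,-0.9,0],"spin":0},
    {"slide":[0.22,-0.9,0],"spin":0},
    {"slide":[0.22,-0.8,0],"spin":0},
    {"slide":[0.22,-0.6,0],"spin":0},
    {"slide":[0.15,-0.4,0],"spin":0},
    {"slide":[0,-0.15,0],"spin":0},
    {"slide":[0,0,0],"spin":0}
  ]
}}

```text
time_s: 31.55
tcp_pos: [0.5798, -0.082, 0.1475]
ee_rot: [[-0.178, -0.983, -0.052], [-0.984, 0.178, -0.008], [0.017, 0.049, -0.999]]
wrist_force: [0.1, -0.2, -0.1]
gripper_width: 0.521
```

```bash
python3 look2.py m36; python3 - <<'E'
from h import *
s=sense();print(s['ee_rot'].T@(np.array([.5807,-.0767,.145])-s['tcp_pos'])/.025)
E
```

```text
31.65 [ 0.5792 -0.0816  0.1479] [[-0.1774 -0.9828 -0.0514]
 [-0.984   0.178  -0.0079]
 [ 0.0169  0.0492 -0.9986]] [-0.6383 -1.126  -1.4598] 0.5241540074151426 side crop origin 217 72 tcp px 292 147 tcp wrist [319.8861 245.8961]
[-0.20518825 -0.02874404  0.11245748]
```

View pics/m36.png

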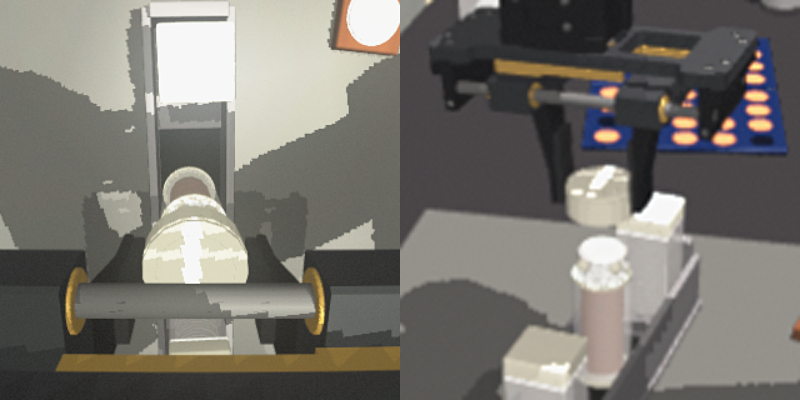

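```bash
python3 - <<'E'
from h import *
import pickle
np.set_printoptions(precision=4,suppress=True)
w,c=pickle.load(open('m36.pkl','rb'))
a=cv2.resize(cv2.cvtColor(w['frame'],4)[160:290,250:390],(646,600),interpolation=2);cv2.imwrite('pics/m36w.png',a)
a=cv2.resize(cv2.cvtColor(c['frame'],4)[125:225,260:330],(420,600),interpolation=2);cv2.imwrite('pics/m36s.png',a)
E
```

```text
(no output)
```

View pics/m36w.png

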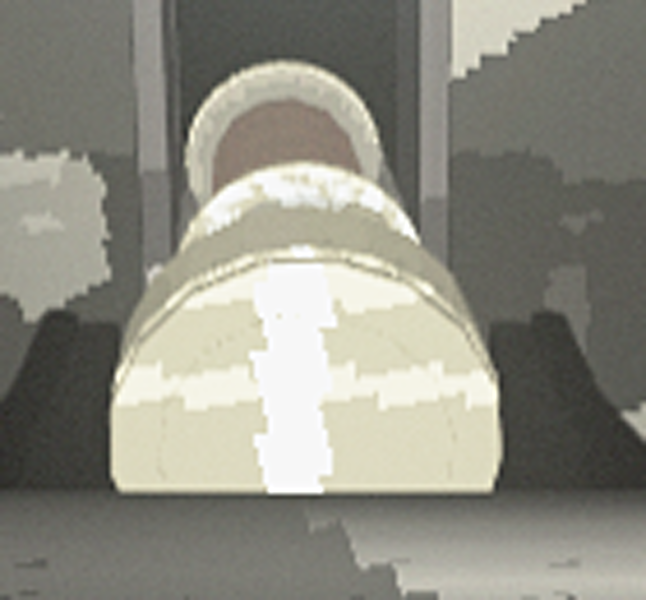

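View pics/m36s.png

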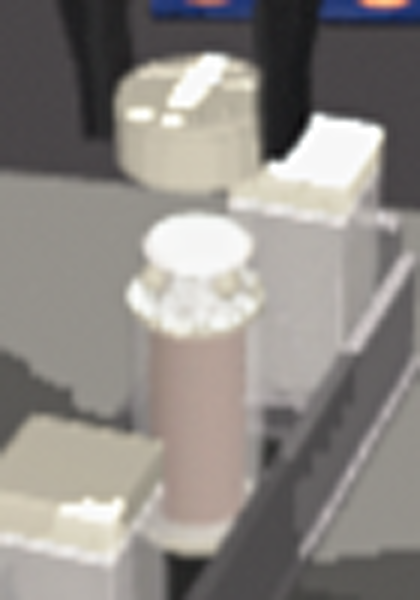

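```bash
python3 - <<'E'
from h import *
import pickle
np.set_printoptions(precision=4,suppress=True)
w,c=pickle.load(open('m36.pkl','rb'))
q=lambda x,y:(250+x/4.615-.4,160+y/4.615-.4)
S=lambda x,y:(260+x/6-.4,125+y/6-.4)
v=np.array([.985,-.174,0]);u=np.array([.174,.985,0])
T=onz(w,q(305,252),.162);print('cap far',T,'centre',T+u*.023)
L=onz(w,q(112,430),.162);R=onz(w,q(499,430),.162);print('LR',np.linalg.norm(L-R),(L+R)/2@v,'T@v',T@v)
sh=onz(w,q(300,160),.097);ft=onz(w,q(285,60),.016);print('tube shoulder c',sh+u*.02,'foot c',ft+u*.02)
print('across cap',(L+R)/2@v,'sh',sh@v,'ft',ft@v)
print('side cap',onz(c,S(188,88),.162),'mouth',onz(c,S(197,243),.116),'sh',onz(c,S(196,300),.097))
E
```

```text
cap far [ 0.578  -0.1059  0.162 ] centre [ 0.582  -0.0832  0.162 ]
LR 0.04440865019764892 0.5876128662315895 T@v 0.5877289547538982
tube shoulder c [ 0.5804 -0.0786  0.097 ] foot c [ 0.5799 -0.0781  0.016 ]
across cap 0.5876128662315895 sh 0.585357951966814 ft 0.5848207154459829
side cap [ 0.5825 -0.0848  0.162 ] mouth [ 0.5782 -0.0759  0.116 ] sh [ 0.5784 -0.0749  0.097 ]
```

{"fn": "servo_tool", "kwargs": {
  "deltas": [
    {"slide":[-0.11,0,0],"spin":0},
    {"slide":[-0.11,0,0],"spin":0},
    {"slide":[0,-0.02,0.3],"spin":0},
    {"slide":[0,-0.02,0.3],"spin":0},
    {"slide":[0,0,0],"spin":0}
  ]
}}

```text
time_s: 32.15
tcp_pos: [0.5791, -0.0745, 0.133]
ee_rot: [[-0.175, -0.983, -0.05], [-0.984, 0.176, -0.007], [0.016, 0.048, -0.999]]
wrist_force: [0.5, 0.5, 0.1]
gripper_width: 0.525
```

```bash
cat > lk3.py <<'E'
from h import *
import pickle,sys
np.set_printoptions(precision=4,suppress=True)
n=sys.argv[1]
w=cap('wrist');c=cap('side');pickle.dump((w,c),open(n+'.pkl','wb'))
a=cv2.resize(cv2.cvtColor(w['frame'],4)[160:290,250:390],(431,400),interpolation=2)
b=cv2.resize(cv2.cvtColor(c['frame'],4)[135:225,260:335],(333,400),interpolation=2)
cv2.imwrite('pics/'+n+'.png',np.hstack([a,b]))
s=sense();print(s['time_s'],s['tcp_pos'],s['ee_rot'][:,2],s['wrist_force'],s['gripper_width'])
E
python3 lk3.py m37
```

```text
32.25 [ 0.5798 -0.0747  0.1339] [-0.0483 -0.0074 -0.9988] [ 0.326  -0.0726 -0.8092] 0.5203685649097094
```

View pics/m37.png

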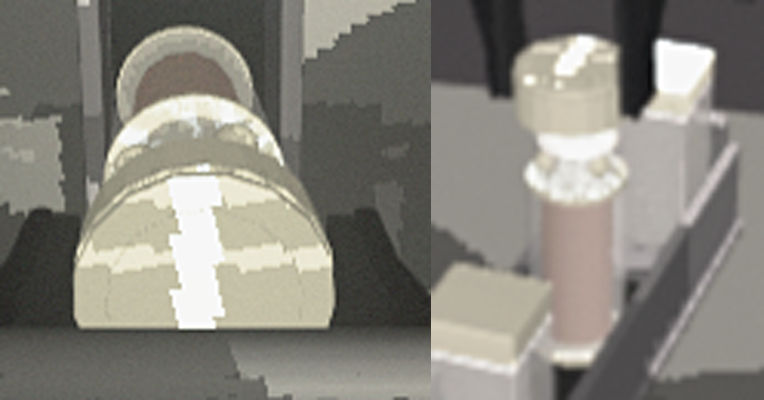

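```bash
python3 - <<'E'
from h import *
import pickle
np.set_printoptions(precision=4,suppress=True)
w,c=pickle.load(open('m37.pkl','rb'))
q=lambda x,y:(250+x/3.077-.4,160+y/3.077-.4)
S=lambda x,y:(260+(x-431)/4.44-.4,135+y/4.44-.4)
v=np.array([.985,-.174,0]);u=np.array([.174,.985,0])
T=onz(w,q(205,170),.148);L=onz(w,q(76,285),.148);R=onz(w,q(332,285),.148)
print('cap across',(L+R)/2@v,T@v,'along',T@u+.023,np.linalg.norm(L-R))
sh=onz(w,q(195,95),.097);L=onz(w,q(105,150),.097);R=onz(w,q(285,150),.097);ft=onz(w,q(185,27),.016);print('tube across sh',sh@v,(L+R)/2@v,'ft',ft@v,'along',sh@u+.02,ft@u+.02)
L=onz(c,S(514,85),.143);R=onz(c,S(620,85),.143);print('side cap across',(L+R)/2@v)
for a,b,z in((525,628,.097),):
    L=onz(c,S(a,178),z);R=onz(c,S(b,178),z);print('side sh across',(L+R)/2@v)
L=onz(c,S(541,250),.07);R=onz(c,S(626,250),.07);print(L@v,R@v,(L+R)/2@v)
E
```

```text
cap across 0.5856032570129982 0.5855567807191359 along 0.02671445431432532 0.04391034308793638
tube across sh 0.5852315160733808 0.5851931773065385 ft 0.5850763372712109 along 0.024284795118255327 0.024531048746920865
side cap across 0.5833394226607043
side sh across 0.5824441522353879
0.5917160382761871 0.5596770785788152 0.5756965584275012
```

{"fn": "servo_tool", "kwargs": {
  "deltas": [
    {"slide":[0.05,0,0.1],"spin":0},
    {"slide":[0.02,-0.01,0.2],"spin":0},
    {"slide":[0,-0.01,0.2],"spin":0},
    {"slide":[0,0,0.1],"spin":0},
    {"slide":[0,0,0],"spin":0}
  ]
}}

```text
time_s: 32.75
tcp_pos: [0.5794, -0.077, 0.1178]
ee_rot: [[-0.175, -0.983, -0.048], [-0.984, 0.176, -0.007], [0.016, 0.046, -0.999]]
wrist_force: [0.1, -0.5, -0.1]
gripper_width: 0.52
```

```bash
python3 lk3.py m38
```

```text
32.85 [ 0.5797 -0.077   0.1183] [-0.047  -0.0075 -0.9989] [ 0.3083 -0.9206 -0.7936] 0.5202949431686529
```

View pics/m38.png

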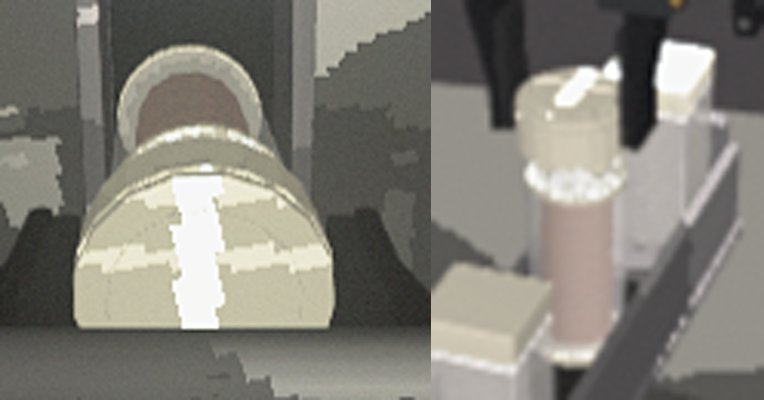

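The cap lip is around the neck: its bottom is at about 0.112, below the mouth at 0.116, with no side force. Now I'll press.

{"fn": "servo_tool", "kwargs": {
  "deltas": [
    {"slide":[0,-0.005,0.1],"spin":0},
    {"slide":[0,-0.005,0.1],"spin":0},
    {"slide":[0,-0.005,0.1],"spin":0}
  ]
}}

```text
time_s: 33.15
tcp_pos: [0.5805, -0.0775, 0.1128]
ee_rot: [[-0.174, -0.984, -0.045], [-0.985, 0.175, -0.009], [0.016, 0.043, -0.999]]
wrist_force: [-1.8, 1.4, 7.3]
gripper_width: 0.521
```

{"fn": "servo_tool", "kwargs": {
  "deltas": [
    {"slide":[0,-0.005,0.1],"spin":0},
    {"slide":[0,-0.005,0.1],"spin":0}
  ]
}}

```text
time_s: 33.35
tcp_pos: [0.5817, -0.0779, 0.1113]
ee_rot: [[-0.173, -0.984, -0.041], [-0.985, 0.173, -0.01], [0.017, 0.039, -0.999]]
wrist_force: [-2.8, 1.6, 10.0]
gripper_width: 0.517
```

{"fn": "servo_tool", "kwargs": {
  "deltas": [
    {"slide":[-0.01,0.02,0.12],"spin":0},
    {"slide":[-0.01,0.02,0.12],"spin":0}
  ]
}}

```text
time_s: 33.55
tcp_pos: [0.5834, -0.0779, 0.1104]
ee_rot: [[-0.17, -0.985, -0.034], [-0.985, 0.171, -0.013], [0.018, 0.031, -0.999]]
wrist_force: [-1.5, 0.7, 10.3]
gripper_width: 0.52
```

{"fn": "servo_tool", "kwargs": {
  "deltas": [
    {"slide":[-0.01,0.02,0.15],"spin":0},
    {"slide":[-0.01,0.02,0.15],"spin":0}
  ]
}}

```text
time_s: 33.75
tcp_pos: [0.584, -0.0773, 0.1055]
ee_rot: [[-0.169, -0.985, -0.028], [-0.985, 0.17, -0.013], [0.017, 0.026, -1.0]]
wrist_force: [-1.0, 0.9, 3.3]
gripper_width: 0.521
```

```bash
python3 lk3.py m39
```

```text
33.85 [ 0.5834 -0.0774  0.105 ] [-0.0302 -0.0132 -0.9995] [-1.2265  0.9701  3.3484] 0.521033542315775
```

View pics/m39.png

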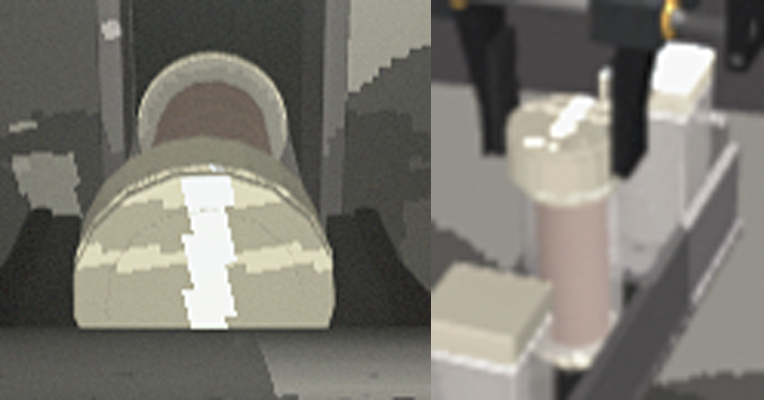

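Click: the force fell from 10 N to 3 N as the cap dropped about 5 mm. I'll keep pressing home while nudging back against the sideways drift.

{"fn": "servo_tool", "kwargs": {
  "deltas": [
    {"slide":[0,0.04,0.12],"spin":0},
    {"slide":[0,0.04,0.12],"spin":0},
    {"slide":[0,0.04,0.12],"spin":0}
  ]
}}

```text
time_s: 34.15
tcp_pos: [0.5813, -0.0775, 0.0997]
ee_rot: [[-0.167, -0.986, -0.028], [-0.986, 0.168, -0.015], [0.02, 0.025, -0.999]]
wrist_force: [-3.2, 1.6, 13.5]
gripper_width: 0.52
```

{"fn": "servo_tool", "kwargs": {
  "deltas": [
    {"slide":[0,0.04,0.15],"spin":0},
    {"slide":[0,0.04,0.15],"spin":0}
  ]
}}

```text
time_s: 34.35
tcp_pos: [0.5814, -0.0775, 0.0977]
ee_rot: [[-0.165, -0.986, -0.022], [-0.986, 0.165, -0.018], [0.021, 0.019, -1.0]]
wrist_force: [-3.6, 1.7, 17.9]
gripper_width: 0.522
```

```bash
python3 lk3.py m40
```

```text
34.45 [ 0.5814 -0.0775  0.0979] [-0.0219 -0.0177 -0.9996] [-4.3169  1.6382 17.2019] 0.5218321038256865
```

View pics/m40.png

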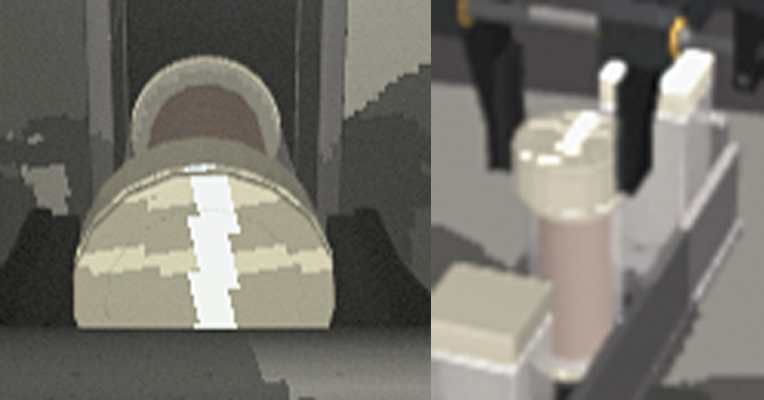

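```bash
python3 - <<'E'
from h import *
np.set_printoptions(precision=4,suppress=True)
c=cap('side','fin_s.png');t=cap('top')
cv2.imwrite('pics/fin.png',np.hstack([cv2.resize(cv2.cvtColor(c['frame'],4)[140:240,250:340],(396,440),interpolation=2),cv2.resize(cv2.cvtColor(t['frame'],4)[130:310,270:450],(400,440),interpolation=2)]))
s=sense();print(s['time_s'],s['tcp_pos'],s['wrist_force'],s['gripper_width'],s['joint_velocities'])
E
```

```text
34.55 [ 0.5815 -0.0775  0.0981] [-3.7963  1.6407 16.7387] 0.521404445895609 [-0.043   0.0505  0.0748 -0.0583 -0.0236 -0.1396]
```

View pics/fin.png

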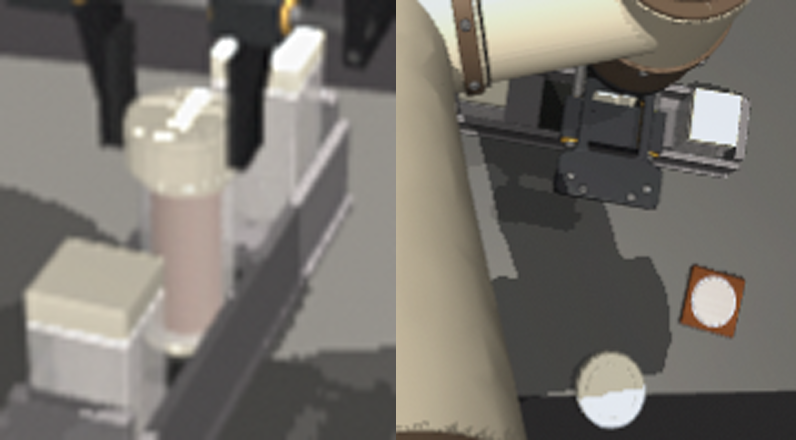

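```bash
python3 -c "
from station import r,sense
print(r.finish_job()); s=sense();print(s['time_s'],s['wrist_force'],s['tcp_pos'])"
```

```text
the job is handed in; nothing more can be done
None
the job is handed in; nothing more can be done
```

The tube stands upright on the sprung pad with the small snap cap pressed home, and I handed the job in at about 34.6 s while still pressing on it.

**What I did**
- **Standing the tube up:** The first grips failed. The tube did not turn in the jaws, then slipped and fell flat in the lane. I lifted it out to the clear mat behind the tray, let it swing upright in a loosened grip (it dropped onto the mat once on the way), and set it on the pad and let go.
- **Capping:** I picked the smaller cap, set it on the neck and pressed. The force rose to about 10 N and fell to about 3 N at the click. I then pressed on to about 17 N.

**Last checks**
- **Force and pad:** The push was 16.7 N, easing slightly from 17.9 N. That puts the pad about 8 mm down, and the tool height matches the cap being fully home.
- **Scene:** Both square tubes are standing in their places. The coin box and the larger cap look untouched. The magnifier was hidden by the arm in the last picture.

**What disagreed**
- The tool ended tilted about 1.5°, with about 4 N of sideways force on the cap.
- During pressing the cap drifted about 4 mm sideways; I brought about 2.5 mm of that back.
- The side camera differed from the wrist camera by 2 to 4 mm in locating the tube.

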